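Fit and lock a sanding sleeve on the cobbler's bench sander

ROBOT

A 6-joint arm with a two-finger parallel gripper is mounted at the origin on the work surface. World frame = base frame: x ahead of the robot, y to its left, z up, the work surface at z = 0. Lengths are in m, angles in degrees, forces in N, time in s.
With the tool pointing down it reaches from about 0.35 to 0.925 m from the base axis. Payload 6.4 kg.
Tool frame: the origin (TCP) lies at the very end of the fingers, on their centre line; the grasp point (between the pads) lies 19 mm behind it; z points along the fingers, y is the direction in which the jaws open and shut (so a half turn about z gives the same grasp; the last joint's range is limited). The gripper opens to 85 mm and grips with 20 to 120 N. Pads are 22 mm wide; open, the fingers measure 114 mm over their backs; the gripper's body (76 mm by 85 mm) begins 54 mm behind the grasp point. The pads swing forward as they close: fully open they stand 13 mm farther back than shut.
Start: joints at [-85.262, 14.043, 89.255, -0, 76.702, -9.975], TCP at [0.165, -0.629, 0.231] pointing down, gripper open.
Joint ranges: [-179.41, 179.41], [-58.25, 129.5], [7.25, 145.43], [-54.29, 234.29], [11.92, 165.04], [-157.13, 157.13]. Speed limits (degrees/s): [147.25, 147.25, 180, 180, 180, 180].

INTERFACE

Orientations are given as a 3x3 rotation matrix whose columns are the frame's x, y, z axes.
In Python, from cell import readout, optics, order, spotter gives the robot as it stands.
- The arm moves only by the tool send_rows, never from a script. Its arguments are lists of equal length, an entry for each row: "travel": the shift along the tool's x, y, z in m, a list of three; "rotation": the turn, a rotation vector about the tool's x, y, z in rad, a list of three; "fingers": the opening, from 0 (shut) to 1 (fully open). A call has 1 to 12 rows; each row is the pose to reach, as a shift and turn from the pose commanded when the call began, along the tool's axes at that moment; what a row does not reach only later rows make up. A row lasts 1/10 s, in which the tool goes at most 50 mm and 8.59 degrees, less where a joint would pass 70% of its speed; a pose out of reach is approached as far as the arm can. A call with a gripper value outside its range is refused whole. The fingers move at their own pace and stop on an object; "squeeze" is the grip in N (left out, the last holds). Time passes only in rows, so rows that repeat a pose let the fingers close. It gives the time, the measured TCP pose, the force and the opening at its end, in the units of the state.
- readout.state(): the state, without advancing time (a new reading comes with each control period).
- optics.get_image(name): name is "scene" or "top" or "wrist"; returns a dict with "pixels" (384x512x3 uint8, red, green, blue), "K" (3x3 intrinsics, pixels), "T" (4x4, takes a point from camera to world coordinates). Camera axes: x right, y up, looking along -z (the intrinsics and any distortion apply to the point x, -y, -z); pixel columns grow to the right and rows downward; lengths in m; the calibration is good to about 2 mm. A picture is of the moment at which its call begins. There is no depth.
- order.sign_off(): hands the job in, once; it reports no verdict.
Trained networks look in the newest picture that a camera, given by its name, has taken for a name from the list of things; names that differ only in an ending like _2 or _b are one class to them, and where a whole thing is asked for, a point or a joint stands for the part that bears it (a point fixed in the world has none). Each returns a list of dicts, best first, with "score" (0 to 1); they miss things now and then, are a little off and sometimes report something else, mostly with a low value. They report only what shows in the picture. A call takes as long as a camera call. They do not tell look-alikes from the thing itself.
- spotter.trace(target, camera): "mask" (384x512 bool, what is visible of it).
- spotter.spot_point(target, camera): "xyz" ([x, y, z] in m, in the coordinates of the camera as it stood for that picture, good to about 4 mm: a listed point, or the origin of a listed thing).
The state is a dict: "time_s": time; "joints": joint angles; "joint_vel": joint speeds; "tau": joint torques, N m; "ee_pos": TCP position; "eef_rot": TCP orientation; "wrist_force": force on the tool from outside, world axes, zero at the start; "ft_torque": the same for the moment, N m; "grip_width": finger opening in m.
Only numpy, scipy, OpenCV 4.12 (cv2) and the standard library are available. Lean on these libraries where they do the work, as an engineer would, in place of code of your own. Each camera call takes 0.05 s, during which the arm holds its last target.

TASK

Slide the taller of the two sanding sleeves over the sander's upright spindle and lower it gently, without letting it drop, until it sits fully home on the flange. Then lock it: fit the T-key over the bar-shaped screw head on the spindle's top and turn it clockwise (seen from above) until it stops. Take the key off, stand it upright on the bench again, and leave the short sleeve and the round tin where they are.

Things in the scene. Friction and masses are not known exactly. Their poses are not given: they have to be found in the camera images.
- tall_sleeve: The sleeve to fit: grey-brown open tube standing upright on the bench, 70 mm tall, outer diameter 56, bore 34 (wall 11), 0.12 to 0.26 kg. Origin: centre of its underside; z along its axis.
- tall_mid (a point): Middle of the tall sleeve, on its axis, 35 mm above its underside.
- short_sleeve: Bystander: sleeve like the tall one (outer diameter 56, bore 34) but only 40 mm tall, standing upright. Origin: centre of its underside.
- sander: Spindle head of a bench sander, bolted to the bench (its motor is below the bench top). Grey square base 160 x 160 mm (58 mm high) with a black round dust port sticking out 35 mm on its +x side; in its middle a round flange (diameter 68, top 68 mm above the bench) and on that the upright steel spindle: diameter 31, 76 mm tall above the flange, with the top 6 mm tapering to diameter 27. The spindle stays still. Origin: centre of the base's underside, on the spindle axis; z up.
- flange (a point): Spindle axis at the top face of the flange, where the sleeve's underside must rest.
- screw_head (a point): Foot of the captive screw head, on the spindle axis at the spindle's flat top (144 mm above the bench). The head is an upright bar 26 mm long (along this point's x), 9 wide (y) and 12 high; it turns with the screw and passes inside the sleeve's bore.
- lock_screw (a joint): Lock screw angle, rad: starts near 0 (loose, 0 to 0.2), grows clockwise seen from above, stops at 1.35 (locked). At 0 the bar lies along the sander's x axis. Stiff by friction (about 0.12 N m), stays where it is left, does not rise or sink.
- t_key: T-key, 90 mm tall, 0.22 to 0.37 kg, standing upright on its foot. Foot: 40 x 40 mm steel fork with a slot 12 mm wide and 16 deep, open below and at both ends, running along the key's x (slot ceiling 16 mm above the underside); stem diameter 18 from 30 to 60 mm up; wooden cross handle 70 mm long (x), 18 thick (y), from 58 to 90 mm up. Handle and slot are parallel; a half turn makes no difference. Origin: centre of the underside; z up.
- tin: Bystander: flat round polish tin, diameter 76, 40 mm high. Origin: centre of its underside.
Mind the look-alikes: they are no part of the job. Leave any green or red look-alike of the t_key alone.

How it is judged (in metres and radians):
On the way, in this order (a step that is already met when the one before it is completed fails the run):
1. the tall sleeve sits fully home on the flange, around the spindle, while the screw is still loose (horizontal distance between tall_mid and flange below 0.005 m and z of tall_mid in the frame of flange between 0.031 and 0.039 m and angle between the z axis of tall_sleeve and the z axis of sander, either way round below 0.08 rad and value of joint lock_screw below 0.6 rad), for 0.2 s.
2. the screw is turned to its stop with the key on its head, the sleeve staying home (horizontal distance between tall_mid and flange below 0.005 m and z of tall_mid in the frame of flange between 0.031 and 0.039 m and angle between the z axis of tall_sleeve and the z axis of sander, either way round below 0.08 rad and value of joint lock_screw above 1.2 rad and distance between t_key and screw_head below 0.015 m and angle between t_key's own z axis and vertical below 0.2 rad), for 0.1 s.
At the end, for the whole second after the job is handed in: The tall sleeve is on the spindle with its underside within 4 mm of the flange, within 5 mm of the spindle axis and parallel to it within 0.08 rad; the lock screw is past 1.2 rad (stop at 1.35); the T-key stands upright (within 0.1 rad) on the bench, underside lower than 6 mm; both are at rest (horizontal distance between tall_mid and flange below 0.005 m and z of tall_mid in the frame of flange between 0.031 and 0.039 m and angle between the z axis of tall_sleeve and the z axis of sander, either way round below 0.08 rad and value of joint lock_screw above 1.2 rad and height (world z) of t_key below 0.006 m and angle between t_key's own z axis and vertical below 0.1 rad and linear speed of each of t_key, tall_sleeve below 0.02 m/s); the robot touches nothing.
It fails at once if the tall sleeve is let drop down the spindle (it moves faster than 0.45 m/s on it) (horizontal distance between tall_mid and flange below 0.006 m and z of tall_mid in the frame of flange below 0.115 m and linear speed of tall_sleeve above 0.45 m/s).
It fails at once if the fingers push the screw head themselves (over 3 N) (contact force between the fingers and lock_screw above 3 N).
It fails at once if the short sleeve or the tin is moved more than 30 mm or tipped (distance of any of short_sleeve, tin from where it was at the start of the episode above 0.03 m or angle between any of short_sleeve, tin's own z axis and vertical above 0.4 rad).
It also fails if it takes over 72 s, if anything falls off the work surface, if the arm or the gripper's body presses on something with over 40 N, if the wrist force passes 120 N, or if a joint passes its speed limit or range.

## Working session

There is one attempt and no reset: what is moved stays moved. The work goes in short steps, Python scripts to look and compute and a tool call to move; the robot and the scene stay as the last step left them, time stands still between calls to the robot, and variables do not carry over. Pictures are saved under pics/ and viewed, and the job is handed in when it is done.

Besides the shell and the picture viewer there is one more tool, called after "Request:" by a JSON object that holds its "method" and its "body". send_rows: Moves the arm, as the interface text tells. Its arguments: {"type":"object","properties":{"travel":{"type":"array","items":{"type":"array","items":{"type":"number"}}},"rotation":{"type":"array","items":{"type":"array","items":{"type":"number"}}},"fingers":{"type":"array","items":{"type":"number"}},"squeeze":{"type":"number"}},"required":["travel","rotation","fingers"]}

```bash
ls; mkdir -p pics; cat > h.py <<'E'
import numpy as np, cv2
from cell import readout, optics, order, spotter
def img(n,fn=None):
    d=optics.get_image(n)
    if fn: cv2.imwrite('pics/'+fn,d['pixels'][:,:,::-1])
    return d
def w(d,p):
    return (np.array(d['T'])@np.append(p,1))[:3]
def proj(d,P):
    c=np.linalg.inv(d['T'])@np.append(P,1); q=np.array(d['K'])@np.array([c[0],-c[1],-c[2]]); return q[:2]/q[2]
def ray(d,u,v,z):
    T=np.array(d['T']);r=np.linalg.inv(d['K'])@np.array([u,v,1.]);r=T[:3,:3]@np.array([r[0],-r[1],-r[2]])
    o=T[:3,3]; return o+r*(z-o[2])/r[2]
E
python3 - <<'E'
from h import *
for n in ['scene','top','wrist']:
    d=img(n,n+'0.png'); print(n,d.keys(),d['K'].tolist() if hasattr(d['K'],'tolist') else d['K'],np.round(d['T'],3).tolist())
    for t in ['tall_sleeve','short_sleeve','sander','flange','screw_head','t_key','tin']:
        print(t,[(round(r['score'],2),np.round(w(d,r['xyz']),4).tolist(),np.round(proj(d,w(d,r['xyz']))).tolist()) for r in spotter.spot_point(t,n)[:4]])
print(readout.state())
E
```

```text
pics
scene dict_keys(['pixels', 'K', 'T']) [[405.61718626633325, 0.0, 250.9720532725961], [0.0, 405.61718626633325, 199.58776295260745], [0.0, 0.0, 1.0]] [[-0.373, -0.56, 0.74, 1.221], [0.928, -0.215, 0.305, 0.324], [-0.012, 0.801, 0.599, 0.701], [0.0, 0.0, 0.0, 1.0]]
tall_sleeve []
short_sleeve [(0.56, [0.4355, -0.2663, 0.0033], [166.0, 197.0])]
sander [(0.97, [0.5949, 0.042, 0.0008], [243.0, 262.0])]
flange [(0.85, [0.6002, 0.0385, 0.0692], [240.0, 242.0])]
screw_head [(0.48, [0.5988, 0.0389, 0.1436], [239.0, 217.0])]
t_key [(0.94, [0.4495, 0.2777, 0.0031], [353.0, 247.0]), (0.85, [0.542, 0.2144, 0.0029], [319.0, 266.0]), (0.79, [0.3627, 0.217, -0.0006], [336.0, 221.0]), (0.74, [0.5912, 0.3237, 0.0008], [362.0, 295.0])]
tin [(0.88, [0.5935, -0.267, -0.0016], [135.0, 232.0])]
top dict_keys(['pixels', 'K', 'T']) [[382.90116176605414, 0.0, 254.87394475504587], [0.0, 382.90116176605414, 185.239453982673], [0.0, 0.0, 1.0]] [[0.003, 0.996, -0.087, 0.406], [-1.0, 0.001, -0.019, -0.014], [-0.019, 0.087, 0.996, 1.145], [0.0, 0.0, 0.0, 1.0]]
tall_sleeve [(0.88, [0.5927, 0.3208, 0.0013], [152
[... 1047 characters left out ...]
1.90921309e-03,
        7.67029385e+01, -9.97446723e+00]), 'joint_vel': array([-0.0486514 ,  0.01638132, -0.0127596 , -0.01117458,  0.00204858,
       -0.09942161]), 'tau': array([ 5.45510302e-04, -4.29517150e+01, -3.26420438e+01, -1.60885284e-04,
        5.52176425e-04,  8.36904860e-06]), 'ee_pos': array([ 0.16510632, -0.6286925 ,  0.23126615]), 'eef_rot': array([[ 9.67212792e-01,  2.53967349e-01,  2.72108204e-05],
       [ 2.53967347e-01, -9.67212791e-01,  6.42918088e-05],
       [ 4.26466738e-05, -5.52732000e-05, -9.99999998e-01]]), 'wrist_force': array([ 1.16519643, -0.246144  , -0.5261082 ]), 'ft_torque': array([ 0.05612161, -0.03206799, -0.00339993]), 'grip_width': 0.08532786048734586}
```

View images.

View pics/scene0.png

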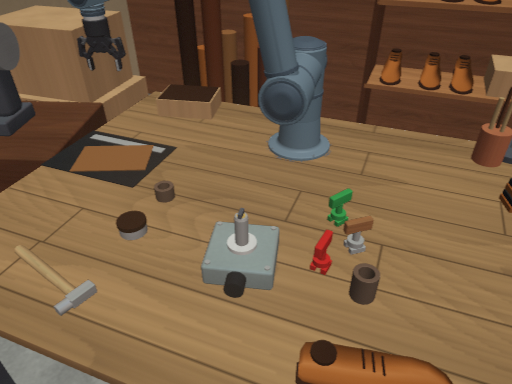

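View pics/top0.png

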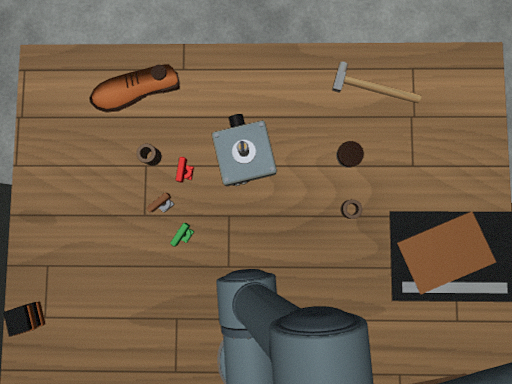

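```bash
python3 - <<'E'
from h import *
ds={n:img(n) for n in ['scene','top']}
np.savez('cams.npz',**{n+'_'+k:np.array(ds[n][k]) for n in ds for k in ['K','T','pixels']})
def crop(n,u0,v0,s,f): 
    return cv2.resize(ds[n]['pixels'][v0:v0+s,u0:u0+s,::-1],None,fx=f,fy=f,interpolation=cv2.INTER_CUBIC)
a=crop('scene',310,185,130,3); b=crop('top',125,120,130,3)
cv2.imwrite('pics/c1.png',np.hstack([a,b]))
a=crop('scene',190,190,100,4); b=crop('top',200,105,100,4)
cv2.imwrite('pics/c2.png',np.hstack([a,b]))
E
```

```text
(no output)
```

View pics/c1.png

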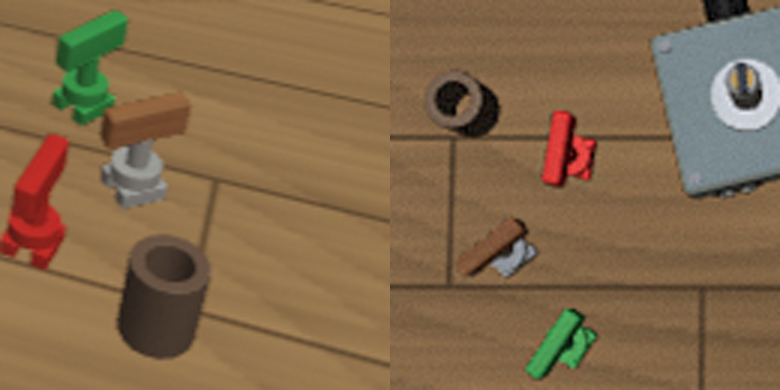

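View pics/c2.png

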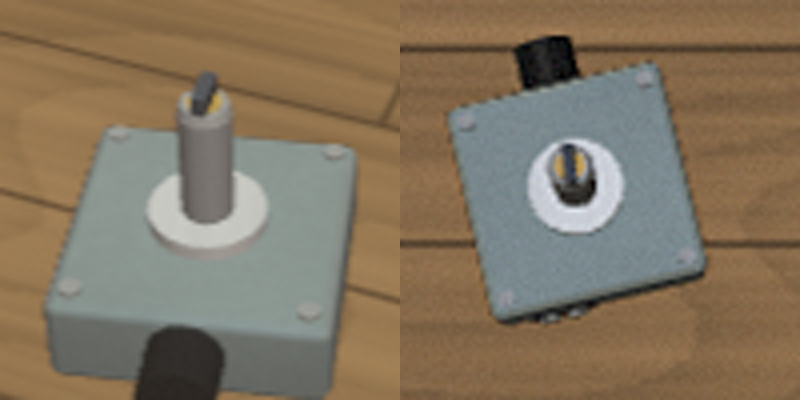

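```bash
cat >> h.py <<'E'
def delta(P,psi=None):
    s=readout.state();R=np.array(s['eef_rot']);p=np.array(s['ee_pos'])
    t=R.T@(np.array(P)-p); out=[np.round(t,4).tolist()]
    cur=np.degrees(np.arctan2(R[1,0],R[0,0]))
    if psi is not None:
        c,sn=np.cos(np.radians(psi)),np.sin(np.radians(psi))
        Rt=np.array([[c,sn,0],[sn,-c,0],[0,0,-1.]])
        out.append(np.round(cv2.Rodrigues(R.T@Rt)[0].ravel(),4).tolist())
    print('t',round(s['time_s'],2),'pos',np.round(p,4),'psi',round(cur,2),'delta',out,'F',np.round(s['wrist_force'],1),'w',round(s['grip_width'],4),'q',np.round(s['joints'],1))
E
python3 - <<'E'
from h import *
delta([0.599,0.040,0.235],14.7)
E
```

```text
t 1.3 pos [ 0.1651 -0.6287  0.2313] psi 14.72 delta [[0.5895, -0.5365, -0.0037], [-0.0, -0.0, 0.0003]] F [0.3 0.  0.3] w 0.0853 q [-85.3  14.   89.3   0.   76.7 -10. ]
```

Request:
{"method": "send_rows", "body": {"travel": [[0.5895,-0.5365,-0.004],[0.5895,-0.5365,-0.004],[0.5895,-0.5365,-0.004],[0.5895,-0.5365,-0.004],[0.5895,-0.5365,-0.004],[0.5895,-0.5365,-0.004],[0.5895,-0.5365,-0.004],[0.5895,-0.5365,-0.004],[0.5895,-0.5365,-0.004],[0.5895,-0.5365,-0.004],[0.5895,-0.5365,-0.004],[0.5895,-0.5365,-0.004]], "rotation": [[0,0,0],[0,0,0],[0,0,0],[0,0,0],[0,0,0],[0,0,0],[0,0,0],[0,0,0],[0,0,0],[0,0,0],[0,0,0],[0,0,0]], "fingers": [1,1,1,1,1,1,1,1,1,1,1,1]}}

```text
time_s: 2.5
ee_pos: [0.4926, -0.1235, 0.2347]
eef_rot: [[0.967, 0.254, 0.001], [0.254, -0.967, -0.001], [0.001, 0.001, -1.0]]
wrist_force: [0.4, -0.2, -0.7]
grip_width: 0.0857
```

```bash
python3 - <<'E'
from h import *
delta([0.599,0.040,0.235],14.7)
E
```

```text
t 2.5 pos [ 0.4926 -0.1235  0.2347] psi 14.72 delta [[0.1445, -0.1311, -0.0003], [0.0007, -0.0008, 0.0003]] F [ 0.4 -0.2 -0.7] w 0.0857 q [-26.9  -5.6 109.6  -0.   75.9  48.4]
```

Request:
{"method": "send_rows", "body": {"travel": [[0.133,-0.121,0],[0.133,-0.121,0],[0.133,-0.121,0],[0.133,-0.121,0],[0.133,-0.121,0],[0.133,-0.121,0],[0.133,-0.121,0]], "rotation": [[0,0,0],[0,0,0],[0,0,0],[0,0,0],[0,0,0],[0,0,0],[0,0,0]], "fingers": [1,1,1,1,1,1,1]}}

```text
time_s: 3.2
ee_pos: [0.5892, 0.0246, 0.2342]
eef_rot: [[0.967, 0.253, -0.0], [0.253, -0.967, -0.0], [-0.0, 0.0, -1.0]]
wrist_force: [-0.8, 0.0, 0.0]
grip_width: 0.0848
```

```bash
python3 - <<'E'
from h import *
delta([0.599,0.040,0.235],14.7)
d=img('wrist','w1.png'); np.savez('w1.npz',K=d['K'],T=d['T'],pixels=d['pixels'])
s=readout.state();R=np.array(s['eef_rot']);p=s['ee_pos']
Tt=np.eye(4);Tt[:3,:3]=R;Tt[:3,3]=p
print(np.round(np.linalg.inv(Tt)@d['T'],4))
for t in ['flange','screw_head','sander']:
    print(t,[(round(r['score'],2),np.round(w(d,r['xyz']),4).tolist(),np.round(proj(d,w(d,r['xyz']))).tolist()) for r in spotter.spot_point(t,'wrist')[:4]])
E
```

```text
t 3.2 pos [0.5892 0.0246 0.2342] psi 14.66 delta [[0.0134, -0.0124, -0.0008], [0.0001, 0.0004, -0.0007]] F [-0.8  0.   0. ] w 0.0848 q [-8.6  5.9 98.2 -0.  75.9 66.7]
[[ 1.200e-03  9.436e-01  3.310e-01  8.440e-02]
 [ 1.000e+00 -1.200e-03  0.000e+00 -3.000e-04]
 [ 4.000e-04  3.310e-01 -9.436e-01 -1.430e-01]
 [ 0.000e+00  0.000e+00  0.000e+00  1.000e+00]]
flange [(0.84, [0.5973, 0.042, 0.0677], [243.0, 163.0]), (0.67, [0.4504, 0.2776, -0.002], [59.0, 209.0]), (0.22, [0.5887, 0.3188, 0.0056], [24.0, 102.0])]
screw_head [(0.66, [0.5989, 0.0444, 0.1415], [237.0, 181.0]), (0.32, [0.449, 0.2779, 0.002], [57.0, 211.0])]
sander []
```

View pics/w1.png

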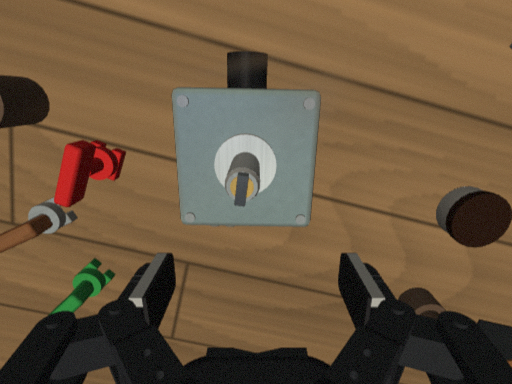

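```bash
cat >> h.py <<'E'
def load(f):
    z=np.load(f); return dict(K=z['K'],T=z['T'],pixels=z['pixels'])
def cropsave(d,u0,v0,wd,ht,f,fn,pts=[]):
    a=cv2.resize(d['pixels'][v0:v0+ht,u0:u0+wd,::-1],None,fx=f,fy=f,interpolation=cv2.INTER_CUBIC)
    for P in pts:
        q=(proj(d,P)-[u0,v0]+0.5)*f-0.5
        cv2.circle(a,tuple(int(round(x)) for x in q),1,(0,0,255),-1)
    cv2.imwrite('pics/'+fn,a)
def circ(c,r,z,n=80):
    return [[c[0]+r*np.cos(a),c[1]+r*np.sin(a),z] for a in np.linspace(0,2*np.pi,n)]
E
python3 - <<'E'
from h import *
d=load('w1.npz')
px=d['pixels'].astype(int)
m=((px.min(2)>150)).astype(np.uint8); 
m[:,:]*=1
roi=np.zeros_like(m);roi[125:215,200:290]=1;m*=roi
cs,_=cv2.findContours(m,cv2.RETR_EXTERNAL,cv2.CHAIN_APPROX_NONE)
c=max(cs,key=cv2.contourArea)[:,0,:]
P=np.array([ray(d,u,v,0.068)[:2] for u,v in c])
from scipy.optimize import least_squares
f=least_squares(lambda x:np.hypot(P[:,0]-x[0],P[:,1]-x[1])-x[2],[.599,.04,.034],loss='soft_l1',f_scale=.0007)
print(f.x,cv2.contourArea(c.reshape(-1,1,2)))
c0=f.x[:2]
cropsave(d,195,120,100,100,6,'c3.png',circ(c0,.034,.068)+circ(c0,.0135,.144,40))
E
```

```text
[0.59584277 0.03951916 0.03280609] 1621.0
```

View pics/c3.png

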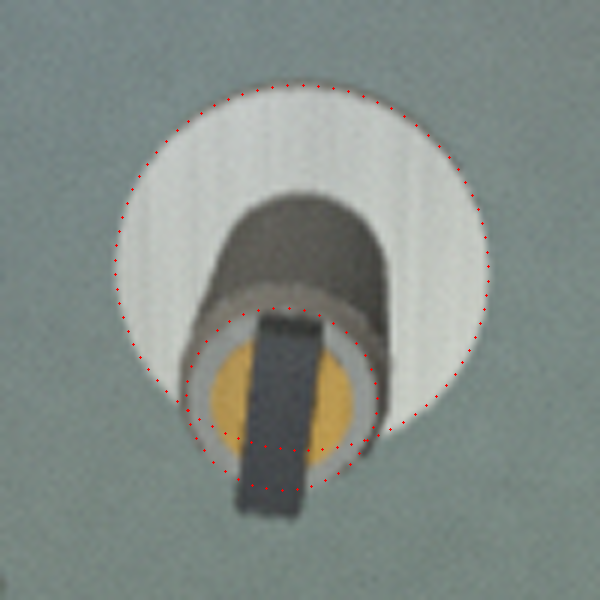

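```bash
python3 - <<'E'
from h import *
d=load('w1.npz')
px=d['pixels'].astype(int)
big=cv2.resize(d['pixels'][120:220,195:295],None,fx=6,fy=6,interpolation=cv2.INTER_CUBIC).astype(int)
def R(u,v,z): return ray(d,195+(u+.5)/6-.5,120+(v+.5)/6-.5,z)
# bar pixels: bluish dark between rows 345..505
L=[];Rr=[]
for v in range(345,506,5):
    row=big[v]; m=(row[:,2]>row[:,0]-2)&(row.sum(1)<260)
    u=np.where(m[200:350])[0]+200
    if len(u)<20: continue
    L.append(R(u.min(),v,.156)[:2]);Rr.append(R(u.max(),v,.156)[:2])
for A in (L,Rr):
    A=np.array(A); l=cv2.fitLine(A.astype(np.float32),cv2.DIST_HUBER,0,1e-4,1e-4).ravel()
    print(len(A),np.degrees(np.arctan2(l[1],l[0])),l[2:],A[0],A[-1])
# bolts
for (u0,v0) in [(182,101),(309,104),(189,217),(300,219)]:
    print(np.round(ray(d,u0,v0,.06),4))
E
```

```text
33 5.578575 [0.5916111  0.04293122] [0.60643369 0.04440537] [0.58356537 0.04215623]
33 7.954484 [0.5979342  0.03592391] [0.6083148 0.0372351] [0.58575115 0.03382563]
[0.6439 0.1194 0.06  ]
[ 0.6747 -0.0098  0.06  ]
[0.5155 0.0887 0.06  ]
[ 0.5467 -0.0404  0.06  ]
```

```bash
python3 - <<'E'
from h import *
delta([0.584,0.303,0.16],14.7)
E
```

```text
t 3.4 pos [0.5893 0.0244 0.2345] psi 14.62 delta [[0.0651, -0.2709, 0.0744], [0.0001, -0.0002, -0.0013]] F [ 0.7 -0.5  0.1] w 0.0853 q [-8.6  5.9 98.1 -0.  75.9 66.7]
```

Request:
{"method": "send_rows", "body": {"travel": [[0.065,-0.271,0.074],[0.065,-0.271,0.074],[0.065,-0.271,0.074],[0.065,-0.271,0.074],[0.065,-0.271,0.074],[0.065,-0.271,0.074],[0.065,-0.271,0.074],[0.065,-0.271,0.074],[0.065,-0.271,0.074]], "rotation": [[0,0,0],[0,0,0],[0,0,0],[0,0,0],[0,0,0],[0,0,0],[0,0,0],[0,0,0],[0,0,0]], "fingers": [1,1,1,1,1,1,1,1,1]}}

```text
time_s: 4.3
ee_pos: [0.5842, 0.3029, 0.1609]
eef_rot: [[0.968, 0.253, 0.001], [0.253, -0.968, -0.0], [0.001, 0.0, -1.0]]
wrist_force: [-0.2, 1.2, 0.2]
grip_width: 0.0856
```

```bash
python3 - <<'E'
from h import *
delta([0.584,0.303,0.16],14.7)
d=img('wrist','w2.png'); np.savez('w2.npz',K=d['K'],T=d['T'],pixels=d['pixels'])
for t in ['tall_sleeve','t_key']:
    print(t,[(round(r['score'],2),np.round(w(d,r['xyz']),4).tolist(),np.round(proj(d,w(d,r['xyz']))).tolist()) for r in spotter.spot_point(t,'wrist')[:4]])
E
```

```text
t 4.3 pos [0.5842 0.3029 0.1609] psi 14.63 delta [[-0.0002, -0.0001, 0.0009], [0.0002, -0.0008, -0.0012]] F [-0.2  1.2  0.2] w 0.0856 q [17.6 18.9 91.  -0.  70.1 92.9]
tall_sleeve [(0.58, [0.5893, 0.3229, 0.0035], [240.0, 168.0])]
t_key [(0.81, [0.5446, 0.2157, -0.0031], [320.0, 225.0]), (0.76, [0.3611, 0.2137, 0.0021], [279.0, 346.0]), (0.68, [0.4507, 0.2748, 0.0005], [251.0, 282.0])]
```

View pics/w2.png

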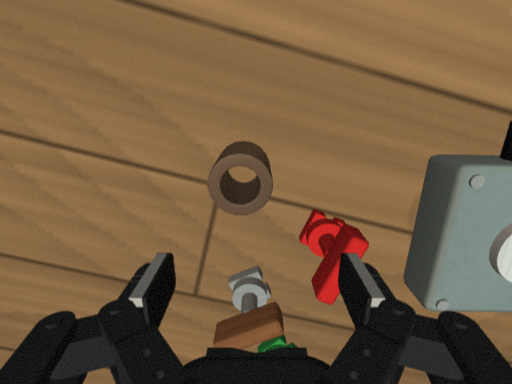

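```bash
python3 - <<'E'
from h import *
d=load('w2.npz')
px=d['pixels'].astype(int)
g=cv2.GaussianBlur(cv2.cvtColor(d['pixels'],cv2.COLOR_RGB2GRAY),(3,3),0.7).astype(float)
# radial sampling: score ring via gradient integral: mean inside annulus outer edge vs outside
from scipy.optimize import minimize
from scipy.ndimage import map_coordinates
def samp(c,r):
    pts=np.array([proj(d,p) for p in circ(c,r,.07,120)]); return map_coordinates(g,[pts[:,1],pts[:,0]],order=1)
def score(c):
    return np.std(np.concatenate([samp(c,.0185),samp(c,.0225),samp(c,.0265)]))
best=min(((score((x,y)),x,y) for x in np.arange(.583,.597,.001) for y in np.arange(.314,.328,.001)))
f=minimize(lambda x:score(x),best[1:],method='Nelder-Mead',options=dict(xatol=1e-5,fatol=1e-3))
print(best,f.x,f.fun); c=f.x
cropsave(d,190,120,100,110,5.4,'c4.png',circ(c,.028,.07)+circ(c,.017,.07))
E
```

```text
(np.float64(4.027838251286226), np.float64(0.591), np.float64(0.32)) [0.5914346  0.31973576] 3.273832572968224
```

View pics/c4.png

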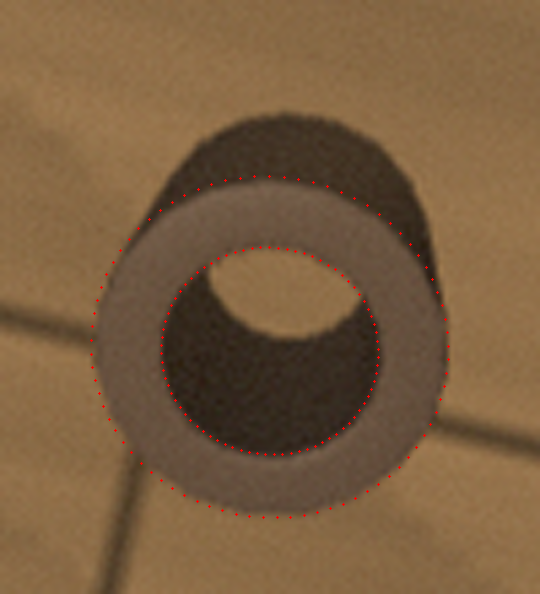

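```bash
python3 - <<'E'
from h import *
delta([0.5914,0.3197,0.03],14.7)
E
```

```text
t 4.45 pos [0.5843 0.3028 0.161 ] psi 14.6 delta [[0.011, -0.0146, 0.131], [0.0001, -0.001, -0.0017]] F [ 0.7 -0.2 -0.3] w 0.0855 q [17.5 18.9 91.  -0.  70.1 92.9]
```

Request:
{"method": "send_rows", "body": {"travel": [[0.011,-0.0145,0.02],[0.011,-0.0145,0.06],[0.011,-0.0145,0.1],[0.011,-0.0145,0.13],[0.011,-0.0145,0.13],[0.011,-0.0145,0.13],[0.011,-0.0145,0.13],[0.011,-0.0145,0.13],[0.011,-0.0145,0.13],[0.011,-0.0145,0.13],[0.011,-0.0145,0.13]], "rotation": [[0,0,0],[0,0,0],[0,0,0],[0,0,0],[0,0,0],[0,0,0],[0,0,0],[0,0,0],[0,0,0],[0,0,0],[0,0,0]], "fingers": [1,1,1,1,1,0.5,0.4,0.4,0.4,0.4,0.4], "squeeze": 50}}

```text
time_s: 5.55
ee_pos: [0.5931, 0.3215, 0.0339]
eef_rot: [[0.967, 0.254, 0.006], [0.254, -0.967, 0.002], [0.006, -0.0, -1.0]]
wrist_force: [-0.6, -1.3, 7.0]
grip_width: 0.0556
```

```bash
python3 - <<'E'
from h import *
delta([0.5914,0.3197,0.03],14.7)
d=img('wrist','w3.png'); np.savez('w3.npz',K=d['K'],T=d['T'],pixels=d['pixels'])
E
```

```text
t 5.55 pos [0.5931 0.3215 0.0339] psi 14.71 delta [[-0.0021, 0.0013, 0.0038], [-0.0001, -0.0059, 0.0002]] F [-0.6 -1.3  7. ] w 0.0556 q [18.9 30.  91.  -0.  58.7 94.2]
```

View pics/w3.png

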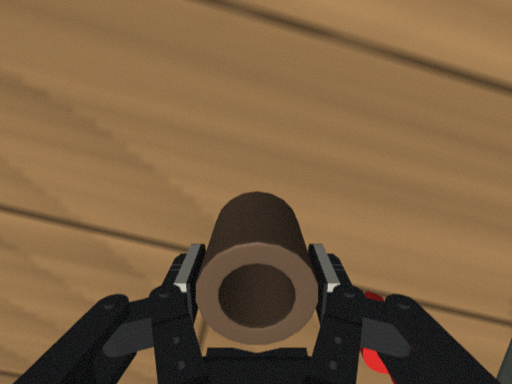

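```bash
cat >> h.py <<'E'
from scipy.optimize import minimize
from scipy.ndimage import map_coordinates
def ringfit(d,c0,z,rs=(.0185,.0225,.0265),rng=.006):
    g=cv2.GaussianBlur(cv2.cvtColor(d['pixels'],cv2.COLOR_RGB2GRAY),(3,3),0.7).astype(float)
    def samp(c,r):
        pts=np.array([proj(d,p) for p in circ(c,r,z,120)]); return map_coordinates(g,[pts[:,1],pts[:,0]],order=1)
    score=lambda c:np.std(np.concatenate([samp(c,r) for r in rs]))
    ax=np.arange(-rng,rng+1e-6,.001)
    b=min((score((c0[0]+x,c0[1]+y)),c0[0]+x,c0[1]+y) for x in ax for y in ax)
    f=minimize(score,b[1:],method='Nelder-Mead',options=dict(xatol=1e-5,fatol=1e-3)); return f.x,f.fun
E
python3 - <<'E'
from h import *
d=load('w3.npz'); c,s=ringfit(d,(.592,.32),.07); print(c,s)
R=np.array([[.967,.254],[.254,-.967]])
print('tool xy',R.T@(c-np.array([.5931,.3215])))
cropsave(d,180,180,160,180,4,'c5.png',circ(c,.028,.07)+circ(c,.017,.07))
delta([0.5931,.3215,.1])
E
```

```text
[0.59192885 0.32141569] 2.2794458262513393
tool xy [-0.00115392 -0.00021594]
t 5.6 pos [0.593  0.3215 0.0338] psi 14.71 delta [[0.0005, -0.0, -0.0662]] F [ 0.2 -0.7  7.7] w 0.0556 q [18.9 30.  91.  -0.  58.7 94.2]
```

View pics/c5.png

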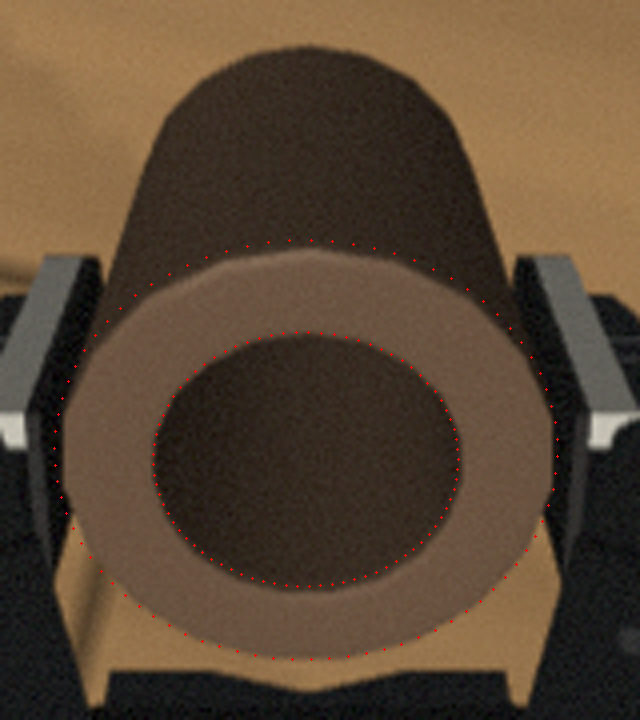

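Request:
{"method": "send_rows", "body": {"travel": [[0,0,-0.03],[0,0,-0.07],[0,0,-0.11],[0,0,-0.15],[0,0,-0.19],[0,0,-0.205],[0,0,-0.205],[0,0,-0.205]], "rotation": [[0,0,0],[0,0,0],[0,0,0],[0,0,0],[0,0,0],[0,0,0],[0,0,0],[0,0,0]], "fingers": [0.4,0.4,0.4,0.4,0.4,0.4,0.4,0.4]}}

```text
time_s: 6.4
ee_pos: [0.5896, 0.3205, 0.233]
eef_rot: [[0.967, 0.254, -0.003], [0.254, -0.967, -0.001], [-0.003, 0.0, -1.0]]
wrist_force: [0.5, 0.1, -3.1]
grip_width: 0.0553
```

```bash
python3 - <<'E'
from h import *
delta([0.5970,0.0396,.235],14.7)
E
```

```text
t 6.4 pos [0.5896 0.3205 0.233 ] psi 14.71 delta [[-0.0642, 0.2736, -0.0017], [0.0002, 0.0032, 0.0002]] F [ 0.5  0.1 -3.1] w 0.0553 q [18.9 16.8 85.7  0.  77.6 94.2]
```

Request:
{"method": "send_rows", "body": {"travel": [[-0.008,0.034,0],[-0.016,0.068,0],[-0.024,0.102,0],[-0.032,0.136,0],[-0.04,0.17,0],[-0.048,0.205,0],[-0.056,0.24,0],[-0.064,0.2735,0],[-0.064,0.2735,0],[-0.064,0.2735,0],[-0.064,0.2735,0]], "rotation": [[0,0,0],[0,0,0],[0,0,0],[0,0,0],[0,0,0],[0,0,0],[0,0,0],[0,0,0],[0,0,0],[0,0,0],[0,0,0]], "fingers": [0.4,0.4,0.4,0.4,0.4,0.4,0.4,0.4,0.4,0.4,0.4]}}

```text
time_s: 7.5
ee_pos: [0.5973, 0.041, 0.2334]
eef_rot: [[0.967, 0.255, -0.003], [0.255, -0.967, 0.001], [-0.003, -0.002, -1.0]]
wrist_force: [-0.7, -0.4, -1.6]
grip_width: 0.0557
```

```bash
python3 - <<'E'
from h import *
delta([0.5970,0.0396,.235],14.7)
d=img('wrist','w4.png'); np.savez('w4.npz',K=d['K'],T=d['T'],pixels=d['pixels'])
st=readout.state();p=np.array(st['ee_pos']);print(np.round(st['eef_rot'],4))
z=p[2]+.07-.0338
c,s=ringfit(d,p[:2]-[.001,0],z); print('rim',z,c,s,'spindle err',c-np.array([.5958,.0395]))
cropsave(d,160,160,200,200,3,'c6.png',circ(c,.028,z)+circ(c,.017,z))
E
```

```text
t 7.5 pos [0.5973 0.041  0.2334] psi 14.76 delta [[-0.0007, 0.0012, -0.0016], [-0.0016, 0.0029, 0.001]] F [-0.7 -0.4 -1.6] w 0.0557 q [-6.9  7.3 96.8  0.  76.1 68.3]
[[ 9.669e-01  2.552e-01 -2.300e-03]
 [ 2.552e-01 -9.669e-01  6.000e-04]
 [-2.100e-03 -1.100e-03 -1.000e+00]]
rim 0.2700715619373168 [0.59690193 0.04102998] 2.7348147987413918 spindle err [0.00110193 0.00152998]
```

View pics/c6.png

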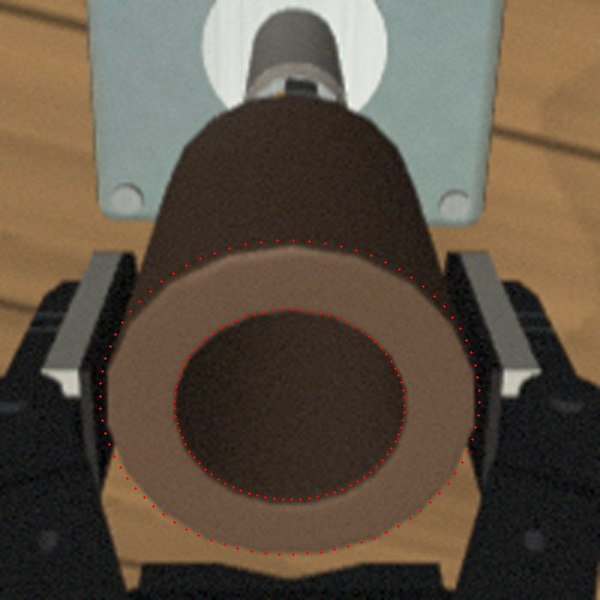

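```bash
python3 - <<'E'
from h import *
d=load('w4.npz')
c=[.5969,.0410]
cropsave(d,200,155,120,110,5,'c7.png',circ(c,.028,.27,200)+circ(c,.028,.2,300)+circ([.5958,.0395],.0135,.144,100)+circ([.5958,.0395],.034,.068,200))
print('pos',readout.state()['ee_pos'])
E
```

```text
pos [0.59753826 0.04116831 0.23387156]
```

View pics/c7.png

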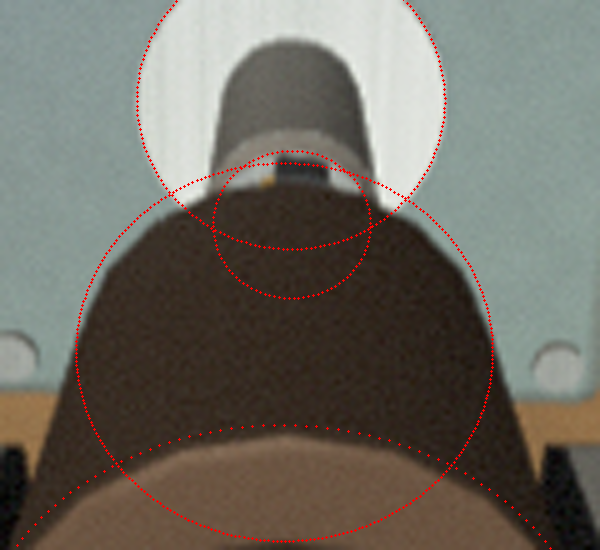

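```bash
python3 - <<'E'
from h import *
d=load('w2.npz')
c=[.59143,.31974]
a=circ(c,.028,.07,200)+circ(c,.028,.0,300)
cropsave(d,190,120,100,110,5.4,'c8.png',a)
d=load('w3.npz')
c=[.59193,.32142]
cropsave(d,180,170,160,140,4,'c9.png',circ(c,.028,.07,200)+circ(c,.028,.0,300))
A=cv2.imread('pics/c8.png');B=cv2.imread('pics/c9.png');h=max(len(A),len(B))
A=cv2.copyMakeBorder(A,0,h-len(A),0,0,0);B=cv2.copyMakeBorder(B,0,h-len(B),0,0,0)
o=np.hstack([A,B]);cv2.imwrite('pics/c89.png',cv2.resize(o,None,fx=.68,fy=.68))
E
```

```text
(no output)
```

View pics/c89.png

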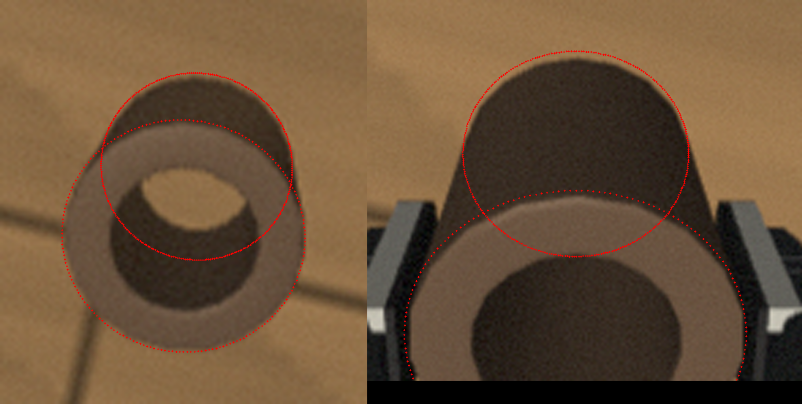

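Request:
{"method": "send_rows", "body": {"travel": [[-0.0011,0.0013,0.015],[-0.0011,0.0013,0.03],[-0.0011,0.0013,0.04],[-0.0011,0.0013,0.045],[-0.0011,0.0013,0.05],[-0.0011,0.0013,0.055],[-0.0011,0.0013,0.06],[-0.0011,0.0013,0.065],[-0.0011,0.0013,0.065]], "rotation": [[-0.001,0.008,0],[-0.001,0.008,0],[-0.001,0.008,0],[-0.001,0.008,0],[-0.001,0.008,0],[-0.001,0.008,0],[-0.001,0.008,0],[-0.001,0.008,0],[-0.001,0.008,0]], "fingers": [0.4,0.4,0.4,0.4,0.4,0.4,0.4,0.4,0.4]}}

```text
time_s: 8.45
ee_pos: [0.597, 0.0385, 0.1695]
eef_rot: [[0.967, 0.254, 0.007], [0.254, -0.967, 0.001], [0.007, 0.0, -1.0]]
wrist_force: [0.4, 0.2, -1.9]
grip_width: 0.0559
```

```bash
python3 - <<'E'
from h import *
delta([0.5970,0.0396,.1018],14.7)
print(np.round(readout.state()['eef_rot'],4))
d=img('scene','s1.png'); cropsave(d,180,150,120,140,4,'c10.png')
E
```

```text
t 8.45 pos [0.597  0.0385 0.1695] psi 14.71 delta [[-0.0002, -0.0011, 0.0677], [0.0005, -0.0068, 0.0001]] F [ 0.4  0.2 -1.9] w 0.0559 q [-7.200e+00  1.060e+01  1.001e+02  1.000e-01  6.900e+01  6.800e+01]
[[ 9.672e-01  2.539e-01  6.700e-03]
 [ 2.539e-01 -9.672e-01  1.300e-03]
 [ 6.800e-03  5.000e-04 -1.000e+00]]
```

View pics/c10.png

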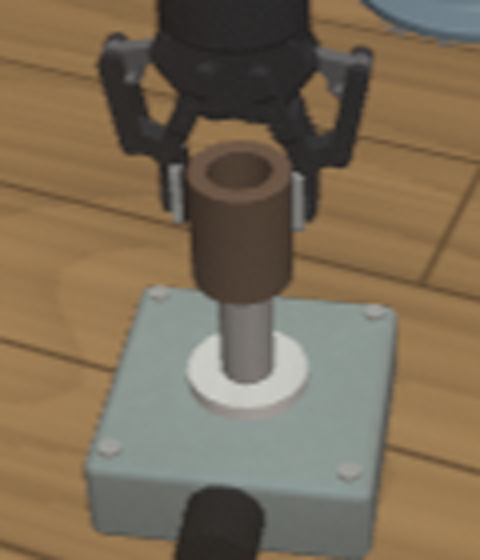

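Request:
{"method": "send_rows", "body": {"travel": [[0,-0.0005,0.008],[0,-0.0005,0.018],[0,-0.0005,0.028],[0,-0.0005,0.038],[0,-0.0005,0.046],[0,-0.0005,0.053],[0,-0.0005,0.059],[0,-0.0005,0.063],[0,-0.0005,0.066],[0,-0.0005,0.067],[0,-0.0005,0.068]], "rotation": [[0,0,0],[0,0,0],[0,0,0],[0,0,0],[0,0,0],[0,0,0],[0,0,0],[0,0,0],[0,0,0],[0,0,0],[0,0,0]], "fingers": [0.4,0.4,0.4,0.4,0.4,0.4,0.4,0.4,0.4,0.4,0.4]}}

```text
time_s: 9.6
ee_pos: [0.5981, 0.0391, 0.1025]
eef_rot: [[0.967, 0.254, 0.009], [0.254, -0.967, 0.001], [0.009, 0.001, -1.0]]
wrist_force: [0.0, 0.7, -2.1]
grip_width: 0.0556
```

```bash
python3 - <<'E'
from h import *
delta([0.5970,0.0396,.1018],14.7)
print(np.round(readout.state()['eef_rot'],4))
E
```

```text
t 9.6 pos [0.5981 0.0391 0.1025] psi 14.71 delta [[-0.0009, -0.0008, 0.0007], [0.0012, -0.0086, 0.0002]] F [ 0.   0.7 -2.1] w 0.0556 q [-7.10e+00  1.55e+01  1.02e+02  1.00e-01  6.20e+01  6.81e+01]
[[ 0.9672  0.254   0.0086]
 [ 0.254  -0.9672  0.001 ]
 [ 0.0086  0.0012 -1.    ]]
```

Request:
{"method": "send_rows", "body": {"travel": [[-0.0005,-0.0005,0.001],[-0.0005,-0.0005,0.002],[-0.0005,-0.0005,0.003],[-0.0005,-0.0005,0.003]], "rotation": [[0,0,0],[0,0,0],[0,0,0],[0,0,0]], "fingers": [0.4,0.4,0.4,0.4]}}

```text
time_s: 10.0
ee_pos: [0.5981, 0.0393, 0.1018]
eef_rot: [[0.967, 0.254, 0.009], [0.254, -0.967, 0.001], [0.009, 0.002, -1.0]]
wrist_force: [-4.6, -0.1, 10.7]
grip_width: 0.0555
```

```bash
python3 - <<'E'
from h import *
delta([0.5970,0.0396,.1018],14.7)
d=img('scene'); cropsave(d,180,150,120,140,4,'c11.png')
E
```

```text
t 10.0 pos [0.5981 0.0393 0.1018] psi 14.72 delta [[-0.001, -0.0006, 0.0], [0.0017, -0.0092, 0.0004]] F [-4.6 -0.1 10.7] w 0.0555 q [-7.10e+00  1.56e+01  1.02e+02  1.00e-01  6.19e+01  6.81e+01]
```

View pics/c11.png

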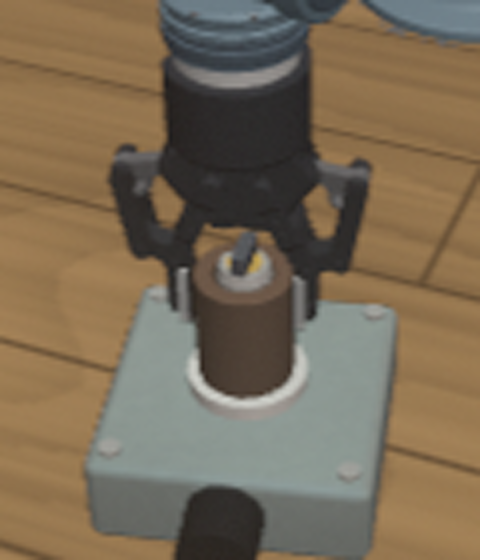

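Request:
{"method": "send_rows", "body": {"travel": [[0,0,0],[0,0,0],[0,0,0],[0,0,0],[0,0,-0.02],[0,0,-0.06],[0,0,-0.11],[0,0,-0.135],[0,0,-0.135]], "rotation": [[0,0,0],[0,0,0],[0,0,0],[0,0,0],[0,0,0],[0,-0.009,0],[0,-0.009,0],[0,-0.009,0],[0,-0.009,0]], "fingers": [0.7,1,1,1,1,1,1,1,1]}}

```text
time_s: 10.95
ee_pos: [0.5989, 0.0391, 0.2399]
eef_rot: [[0.967, 0.254, 0.009], [0.254, -0.967, -0.002], [0.008, 0.005, -1.0]]
wrist_force: [-0.2, 0.7, 0.4]
grip_width: 0.0851
```

```bash
python3 - <<'E'
from h import *
delta([0.4497,0.277,.235],128)
d=img('wrist','w5.png'); np.savez('w5.npz',K=d['K'],T=d['T'],pixels=d['pixels'])
c,s=ringfit(d,(.5958,.0395),.138,rs=(.019,.0225,.0265)); print(c,s)
cropsave(d,190,130,110,110,5,'c12.png',circ(c,.028,.138)+circ(c,.034,.068,60))
E
```

```text
t 10.95 pos [0.5989 0.0391 0.2399] psi 14.72 delta [[-0.0838, -0.268, 0.003], [0.011, -0.0007, -1.977]] F [-0.2  0.7  0.4] w 0.0851 q [-7.   6.7 96.7 -0.1 76.1 68.2]
[0.59688183 0.03909622] 4.5390609895070355
```

View pics/c12.png

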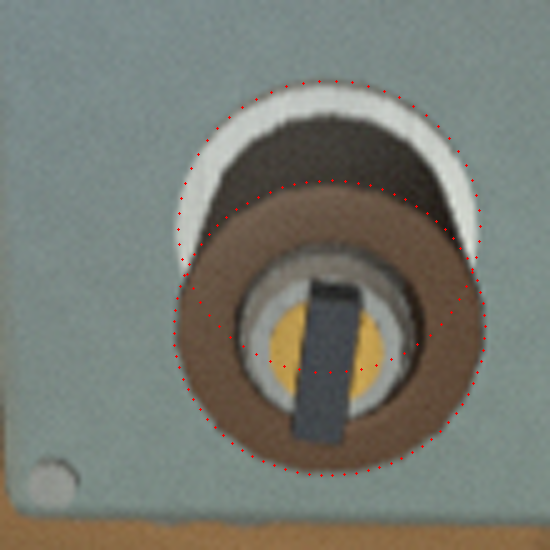

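Request:
{"method": "send_rows", "body": {"travel": [[-0.084,-0.268,0.04],[-0.084,-0.268,0.04],[-0.084,-0.268,0.04],[-0.084,-0.268,0.04],[-0.084,-0.268,0.04],[-0.084,-0.268,0.04],[-0.084,-0.268,0.04],[-0.084,-0.268,0.04],[-0.084,-0.268,0.04],[-0.084,-0.268,0.04],[-0.084,-0.268,0.04],[-0.084,-0.268,0.04]], "rotation": [[0.011,0,-1.977],[0.011,0,-1.977],[0.011,0,-1.977],[0.011,0,-1.977],[0.011,0,-1.977],[0.011,0,-1.977],[0.011,0,-1.977],[0.011,0,-1.977],[0.011,0,-1.977],[0.011,0,-1.977],[0.011,0,-1.977],[0.011,0,-1.977]], "fingers": [1,1,1,1,1,1,1,1,1,1,1,1]}}

```text
time_s: 12.2
ee_pos: [0.4456, 0.2767, 0.1917]
eef_rot: [[-0.472, 0.881, -0.013], [0.881, 0.473, 0.001], [0.007, -0.011, -1.0]]
wrist_force: [0.4, 0.1, 0.4]
grip_width: 0.0856
```

```bash
python3 - <<'E'
from h import *
delta([0.4497,0.277,.19],128)
E
```

```text
t 12.2 pos [0.4456 0.2767 0.1917] psi 118.19 delta [[-0.0017, 0.0038, 0.0016], [-0.0102, -0.0077, -0.1711]] F [0.4 0.1 0.4] w 0.0856 q [ 19.3  -0.2 109.2   0.3  71.7  -9. ]
```

Request:
{"method": "send_rows", "body": {"travel": [[-0.001,0.003,0],[-0.001,0.003,0],[-0.001,0.003,0],[-0.001,0.003,0]], "rotation": [[-0.006,-0.004,-0.17],[-0.006,-0.004,-0.17],[-0.006,-0.004,-0.17],[-0.006,-0.004,-0.17]], "fingers": [1,1,1,1]}}

```text
time_s: 12.6
ee_pos: [0.4495, 0.2775, 0.1932]
eef_rot: [[-0.608, 0.794, -0.003], [0.794, 0.608, 0.002], [0.003, -0.001, -1.0]]
wrist_force: [0.1, -0.1, -0.6]
grip_width: 0.0852
```

```bash
python3 - <<'E'
from h import *
delta([0.4497,0.277,.19],128)
d=img('wrist','w6.png'); np.savez('w6.npz',K=d['K'],T=d['T'],pixels=d['pixels'])
for t in ['t_key']:
    print(t,[(round(r['score'],2),np.round(w(d,r['xyz']),4).tolist(),np.round(proj(d,w(d,r['xyz']))).tolist()) for r in spotter.spot_point(t,'wrist')[:4]])
cropsave(d,150,80,200,150,4,'c13.png')
E
```

```text
t 12.6 pos [0.4495 0.2775 0.1932] psi 127.47 delta [[-0.0005, -0.0001, 0.0032], [-0.0014, -0.0032, -0.0093]] F [ 0.1 -0.1 -0.6] w 0.0852 q [ 1.930e+01 -1.000e-01  1.089e+02  2.000e-01  7.130e+01 -1.820e+01]
t_key [(0.81, [0.5412, 0.2154, -0.0028], [284.0, 247.0]), (0.66, [0.3624, 0.2142, 0.0053], [166.0, 169.0]), (0.57, [0.4487, 0.2785, -0.0042], [258.0, 169.0])]
```

View pics/w6.png

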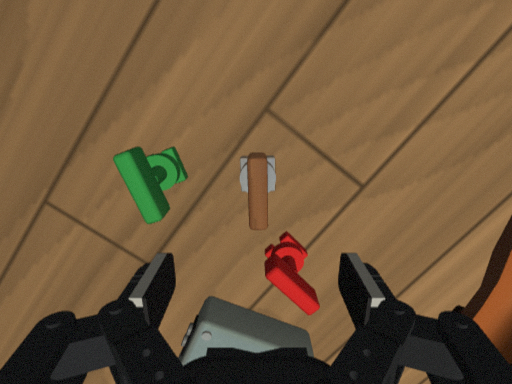

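View pics/c13.png

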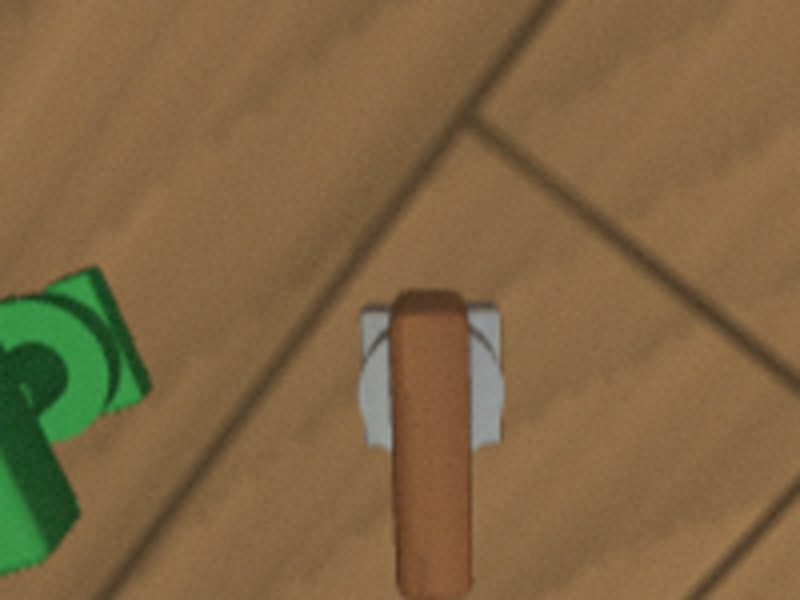

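```bash
cat >> h.py <<'E'
def keymodel(c,yaw):
    y=np.radians(yaw); R=np.array([[np.cos(y),-np.sin(y)],[np.sin(y),np.cos(y)]])
    def rect(a,b,z,n=30):
        pts=[]
        cs=[(a,b),(-a,b),(-a,-b),(a,-b),(a,b)]
        for p,q in zip(cs[:-1],cs[1:]):
            for t in np.linspace(0,1,n): pts.append(np.append(R@(np.array(p)*(1-t)+np.array(q)*t)+c,z))
        return pts
    return rect(.035,.009,.09)+rect(.02,.02,0.,20)
E
python3 - <<'E'
from h import *
d=load('w6.npz')
px=cv2.GaussianBlur(d['pixels'],(3,3),.6).astype(float)
L=[];Rr=[]
for v in range(160,226,3):
    row=px[v]; sc=row[:,0]/(row[:,2]+1)
    u=np.where((sc[235:285]>1.9)&(row[235:285,0]<160))[0]+235
    if len(u): L.append(ray(d,u.min()-.5,v,.09)[:2]);Rr.append(ray(d,u.max()+.5,v,.09)[:2]); print(v,u.min(),u.max()) if v%5==0 else 0
for A in (L,Rr):
    A=np.array(A,np.float32); l=cv2.fitLine(A,cv2.DIST_HUBER,0,1e-4,1e-4).ravel(); print(np.degrees(np.arctan2(l[1],l[0])),l[2:])
c=np.array([.4487,.2785])
cropsave(d,190,110,140,130,5,'c14.png',keymodel(c,127.5))
E
```

```text
160 235 284
175 235 284
190 235 284
205 235 284
220 235 284
-53.90271 [0.42943013 0.2696538 ]
-50.69175 [0.4649055 0.2969454]
```

View pics/c14.png

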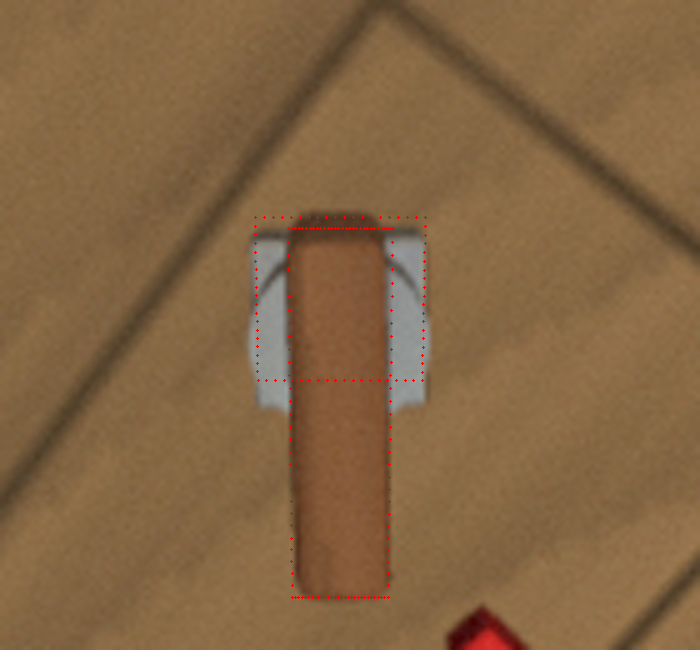

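```bash
sed -i 's/rect(.02,.02,0.,20)/rect(.02,.02,0.,20)+rect(.02,.02,.02,20)/' h.py; python3 - <<'E'
from h import *
d=load('w6.npz')
c=np.array([.4487,.2785])
c=c+.001*np.array([.79,.61])*-0.3 +np.array([-.61,.79])*-.001
print(c)
cropsave(d,190,110,140,130,5,'c15.png',keymodel(c,128.8))
E
```

```text
[0.449073 0.277527]
```

View pics/c15.png

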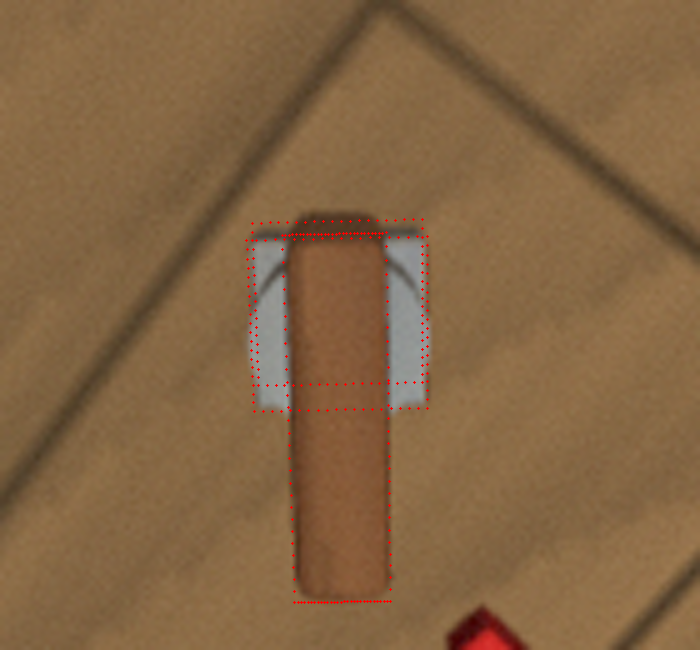

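```bash
python3 - <<'E'
from h import *
delta([0.4491,0.2775,.057],128.8)
E
```

```text
t 12.7 pos [0.4498 0.2775 0.1937] psi 127.51 delta [[-0.0, -0.0005, 0.1367], [-0.0005, -0.0028, -0.0225]] F [ 0.4 -0.2 -0.9] w 0.0858 q [ 1.930e+01 -1.000e-01  1.088e+02  2.000e-01  7.130e+01 -1.830e+01]
```

Request:
{"method": "send_rows", "body": {"travel": [[0,-0.0005,0.03],[0,-0.0005,0.07],[0,-0.0005,0.11],[0,-0.0005,0.1365],[0,-0.0005,0.1365],[0,-0.0005,0.1365],[0,-0.0005,0.1365],[0,-0.0005,0.1365],[0,-0.0005,0.1365],[0,-0.0005,0.1365],[0,-0.0005,0.1365],[0,-0.0005,0.1365]], "rotation": [[0,-0.003,-0.0225],[0,-0.003,-0.0225],[0,-0.003,-0.0225],[0,-0.003,-0.0225],[0,-0.003,-0.0225],[0,-0.003,-0.0225],[0,-0.003,-0.0225],[0,-0.003,-0.0225],[0,-0.003,-0.0225],[0,-0.003,-0.0225],[0,-0.003,-0.0225],[0,-0.003,-0.0225]], "fingers": [0.8,0.6,0.5,0.5,0.5,0.5,0.3,0.15,0.1,0.1,0.1,0.1], "squeeze": 60}}

```text
time_s: 13.9
ee_pos: [0.4509, 0.2782, 0.0598]
eef_rot: [[-0.628, 0.779, 0.004], [0.779, 0.628, 0.001], [-0.002, 0.004, -1.0]]
wrist_force: [-1.0, -0.2, 7.1]
grip_width: 0.0172
```

```bash
python3 - <<'E'
from h import *
delta([0.4491,0.2775,.057],128.8)
print(np.round(readout.state()['eef_rot'],4))
d=img('wrist','w7.png'); np.savez('w7.npz',K=d['K'],T=d['T'],pixels=d['pixels'])
E
```

```text
t 13.9 pos [0.4509 0.2782 0.0598] psi 128.87 delta [[0.0006, -0.0019, 0.0028], [0.0038, 0.0016, 0.0013]] F [-1.  -0.2  7.1] w 0.0172 q [ 19.4  11.1 112.7  -0.   56.  -19.4]
[[-0.6276  0.7785  0.004 ]
 [ 0.7785  0.6276  0.0011]
 [-0.0016  0.0038 -1.    ]]
```

View pics/w7.png

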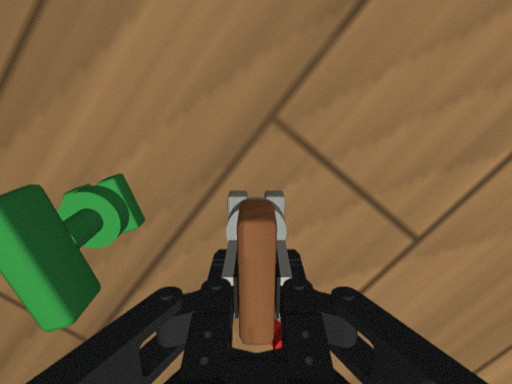

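```bash
python3 - <<'E'
from h import *
d=load('w7.npz')
X=np.array([-.6276,.7785]);Y=np.array([.7785,.6276])
c=np.array([.4509,.2782])-.0015*X+0.0*Y
cropsave(d,180,180,150,180,4,'c16.png',keymodel(c,128.87))
E
```

```text
(no output)
```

View pics/c16.png

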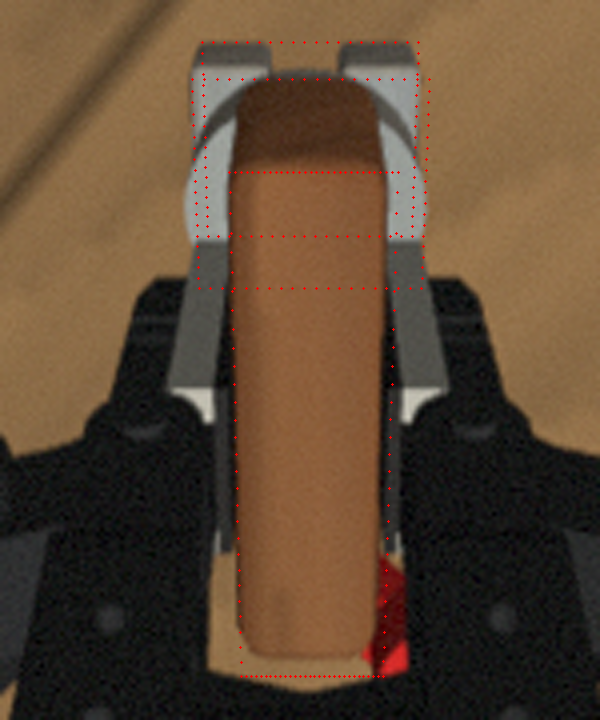

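```bash
python3 - <<'E'
from h import *
def bar(c,yaw,z,a=.013,b=.0045):
    y=np.radians(yaw); R=np.array([[np.cos(y),-np.sin(y)],[np.sin(y),np.cos(y)]]);cs=[(a,b),(-a,b),(-a,-b),(a,-b),(a,b)]
    return [np.append(R@(np.array(p)*(1-t)+np.array(q)*t)+c,z) for p,q in zip(cs[:-1],cs[1:]) for t in np.linspace(0,1,25)]
for f,o in (('w1.npz',(215,160)),('w5.npz',(230,170))):
    d=load(f)
    cropsave(d,o[0],o[1],60,60,6.6,f[:2]+'bar.png',bar(np.array([.5958,.0395]),6.7,.156))
A=cv2.imread('pics/w1bar.png');B=cv2.imread('pics/w5bar.png');cv2.imwrite('pics/bars.png',np.hstack([A,B]))
E
```

```text
(no output)
```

View pics/bars.png

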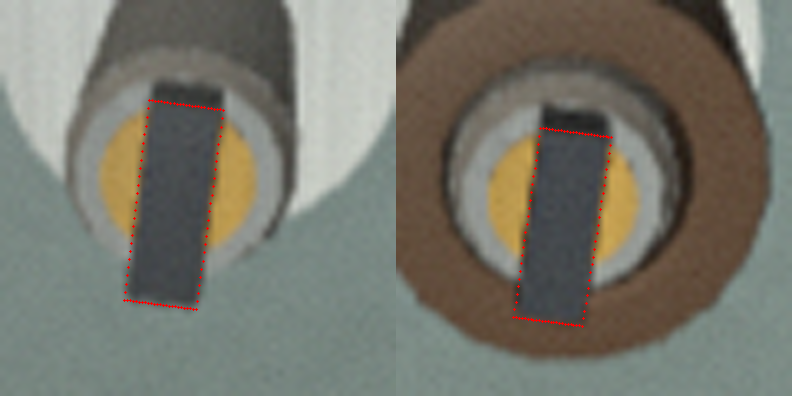

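Request:
{"method": "send_rows", "body": {"travel": [[0,0,-0.03],[0,0,-0.075],[0,0,-0.12],[0,0,-0.165],[0,0,-0.185],[0,0,-0.185],[0,0,-0.185]], "rotation": [[0,0,0],[0,0,0],[0,0,0],[0,0,0],[0,0,0],[0,0,0],[0,0,0]], "fingers": [0.1,0.1,0.1,0.1,0.1,0.1,0.1]}}

```text
time_s: 14.65
ee_pos: [0.4486, 0.2774, 0.2415]
eef_rot: [[-0.628, 0.779, -0.001], [0.779, 0.628, -0.001], [0.0, -0.001, -1.0]]
wrist_force: [-0.5, -0.2, -4.2]
grip_width: 0.0174
```

```bash
python3 - <<'E'
from h import *
delta([.5964,.0393,.242],187.7)
E
```

```text
t 14.65 pos [0.4486 0.2774 0.2415] psi 128.87 delta [[-0.2781, -0.0344, -0.0005], [-0.0011, -0.0007, -1.0268]] F [-0.5 -0.2 -4.2] w 0.0174 q [ 19.4  -3.  106.5  -0.   76.6 -19.4]
```

Request:
{"method": "send_rows", "body": {"travel": [[-0.03,-0.003,0],[-0.065,-0.008,0],[-0.1,-0.012,0],[-0.135,-0.017,0],[-0.17,-0.021,0],[-0.205,-0.025,0],[-0.24,-0.03,0],[-0.265,-0.033,0],[-0.278,-0.0344,0],[-0.278,-0.0344,0],[-0.278,-0.0344,0],[-0.278,-0.0344,0]], "rotation": [[0,0,-0.12],[0,0,-0.24],[0,0,-0.37],[0,0,-0.5],[0,0,-0.63],[0,0,-0.76],[0,0,-0.89],[0,0,-1.0],[0,0,-1.027],[0,0,-1.027],[0,0,-1.027],[0,0,-1.027]], "fingers": [0.1,0.1,0.1,0.1,0.1,0.1,0.1,0.1,0.1,0.1,0.1,0.1]}}

```text
time_s: 15.85
ee_pos: [0.596, 0.0406, 0.2413]
eef_rot: [[-0.991, -0.135, -0.002], [-0.135, 0.991, 0.0], [0.002, 0.001, -1.0]]
wrist_force: [0.9, -0.3, -3.3]
grip_width: 0.0169
```

```bash
python3 - <<'E'
from h import *
delta([.5964,.0393,.242],187.7)
print(np.round(readout.state()['eef_rot'],4))
d=img('wrist','w8.png'); np.savez('w8.npz',K=d['K'],T=d['T'],pixels=d['pixels'])
cropsave(d,160,170,190,190,3.1,'c17.png',circ([.5958,.0395],.034,.068,200))
E
```

```text
t 15.85 pos [0.596  0.0406 0.2413] psi -172.26 delta [[-0.0002, -0.0013, -0.0007], [0.0006, -0.002, 0.0007]] F [ 0.9 -0.3 -3.3] w 0.0169 q [  -7.     6.7   96.6    0.    76.9 -104.7]
[[-9.909e-01 -1.347e-01 -2.100e-03]
 [-1.347e-01  9.909e-01  4.000e-04]
 [ 2.000e-03  6.000e-04 -1.000e+00]]
```

View pics/c17.png

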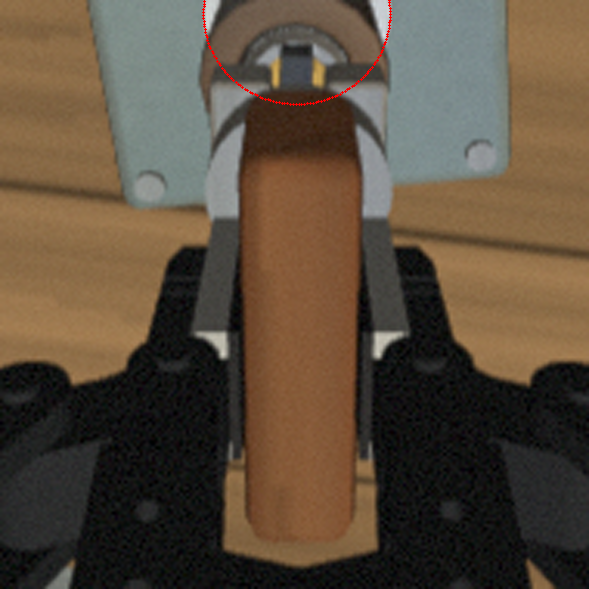

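```bash
python3 - <<'E'
from h import *
d=load('w8.npz')
cropsave(d,220,170,75,60,10,'c18.png')
st=readout.state();p=st['ee_pos'];R=np.array(st['eef_rot'])
for z in (.156,.144,.181):
  print(z,[(np.round((R.T@(ray(d,u,v,z)-p))[:2]*1000,1)) for u,v in ((250,192),(262,192))])
E
```

```text
0.156 [array([ 9.4, -5.2]), array([9.4, 4.8])]
0.144 [array([ 5.4, -5.5]), array([5.4, 5. ])]
0.181 [array([17.7, -4.7]), array([17.7,  4.2])]
```

View pics/c18.png

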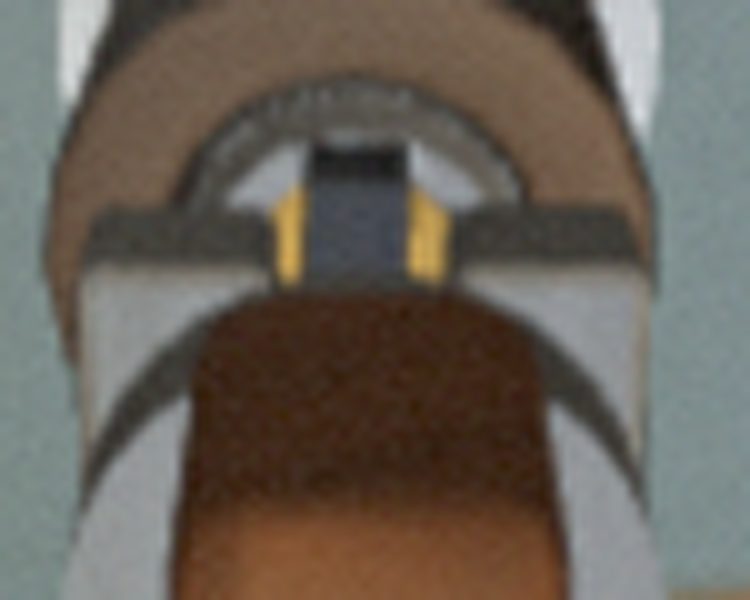

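Request:
{"method": "send_rows", "body": {"travel": [[0,-0.0003,0.008],[0,-0.0003,0.016],[0,-0.0003,0.021],[0,-0.0003,0.025],[0,-0.0003,0.028],[0,-0.0003,0.031],[0,-0.0003,0.031]], "rotation": [[0,0,0],[0,0,0],[0,0,0],[0,0,0],[0,0,0],[0,0,0],[0,0,0]], "fingers": [0.1,0.1,0.1,0.1,0.1,0.1,0.1]}}

```text
time_s: 16.6
ee_pos: [0.5969, 0.0394, 0.2112]
eef_rot: [[-0.991, -0.134, -0.0], [-0.134, 0.991, -0.0], [0.0, -0.0, -1.0]]
wrist_force: [0.9, -1.0, -3.0]
grip_width: 0.0173
```

```bash
python3 - <<'E'
from h import *
delta([.596,.0403,.2038],187.7)
d=img('wrist'); cropsave(d,220,170,75,60,5,'a.png')
d=img('scene'); cropsave(d,190,150,100,75,5,'b.png')
A=cv2.imread('pics/a.png');B=cv2.imread('pics/b.png')
h=max(len(A),len(B));A=cv2.copyMakeBorder(A,0,h-len(A),0,0,0)
cv2.imwrite('pics/c19.png',cv2.resize(np.hstack([A,B]),None,fx=.9,fy=.9))
E
```

```text
t 16.6 pos [0.5969 0.0394 0.2112] psi -172.29 delta [[0.0007, 0.0011, 0.0074], [-0.0, -0.0004, 0.0002]] F [ 0.9 -1.  -3. ] w 0.0173 q [  -7.1    8.3   98.1   -0.    73.7 -104.8]
```

View pics/c19.png

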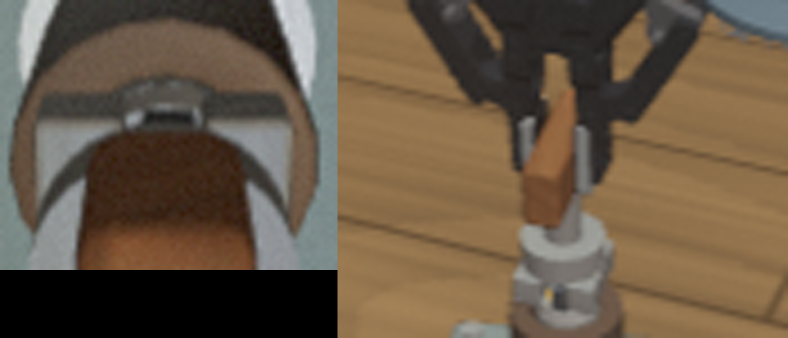

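Request:
{"method": "send_rows", "body": {"travel": [[0,0.0005,0.003],[0,0.0005,0.006],[0,0.0005,0.006],[0,0.0005,0.006],[0,0.0005,0.006],[0,0.0005,0.006],[0,0.0005,0.006],[0,0.0005,0.006]], "rotation": [[0,0,0],[0,0,0],[0,0,0.08],[0,0,0.18],[0,0,0.28],[0,0,0.38],[0,0,0.48],[0,0,0.5]], "fingers": [0.1,0.1,0.1,0.1,0.1,0.1,0.1,0.1]}}

```text
time_s: 17.5
ee_pos: [0.5968, 0.0401, 0.2052]
eef_rot: [[-0.934, 0.358, -0.0], [0.358, 0.934, 0.0], [0.0, 0.0, -1.0]]
wrist_force: [0.2, 0.8, -4.0]
grip_width: 0.0172
```

```bash
python3 - <<'E'
from h import *
delta([.5965,.0395,.205],108)
print(np.round(readout.state()['ft_torque'],3))
E
```

```text
t 17.5 pos [0.5968 0.0401 0.2052] psi 159.04 delta [[0.0, -0.0007, 0.0002], [0.0002, -0.0004, 0.8908]] F [ 0.2  0.8 -4. ] w 0.0172 q [ -7.    8.6  98.4   0.   73.1 -76.1]
[ 0.199 -0.07   0.124]
```

Request:
{"method": "send_rows", "body": {"travel": [[0,0,0],[0,0,0],[0,0,0],[0,0,0],[0,0,0],[0,0,0],[0,0,0],[0,0,0],[0,0,0]], "rotation": [[0,0,0.1],[0,0,0.2],[0,0,0.3],[0,0,0.4],[0,0,0.5],[0,0,0.6],[0,0,0.7],[0,0,0.77],[0,0,0.77]], "fingers": [0.1,0.1,0.1,0.1,0.1,0.1,0.1,0.1,0.1]}}

```text
time_s: 18.4
ee_pos: [0.5971, 0.04, 0.2053]
eef_rot: [[-0.423, 0.906, 0.001], [0.906, 0.423, 0.0], [-0.0, 0.001, -1.0]]
wrist_force: [1.3, 0.8, -4.7]
grip_width: 0.0168
```

```bash
python3 - <<'E'
from h import *
delta([.5965,.0395,.205],108)
print(np.round(readout.state()['ft_torque'],3))
E
```

```text
t 18.4 pos [0.5971 0.04   0.2053] psi 115.03 delta [[-0.0002, -0.0008, 0.0003], [0.0008, 0.0, 0.1228]] F [ 1.3  0.8 -4.7] w 0.0168 q [ -7.    8.6  98.4   0.   73.  -32.1]
[ 0.222 -0.372  0.068]
```

Request:
{"method": "send_rows", "body": {"travel": [[0,0,0],[0,0,0],[0,0,0],[0,0,0]], "rotation": [[0,0,0.04],[0,0,0.08],[0,0,0.11],[0,0,0.11]], "fingers": [0.1,0.1,0.1,0.1]}}

```text
time_s: 18.8
ee_pos: [0.5971, 0.04, 0.2054]
eef_rot: [[-0.321, 0.947, 0.001], [0.947, 0.321, 0.0], [-0.0, 0.001, -1.0]]
wrist_force: [2.4, 0.7, -6.8]
grip_width: 0.017
```

```bash
python3 - <<'E'
from h import *
delta([.5965,.0395,.205],108)
print(np.round(readout.state()['ft_torque'],3))
E
```

```text
t 18.8 pos [0.5971 0.04   0.2054] psi 108.72 delta [[-0.0003, -0.0008, 0.0004], [0.0008, 0.0001, 0.0125]] F [ 2.4  0.7 -6.8] w 0.017 q [ -7.    8.6  98.3   0.   73.  -25.7]
[ 0.262 -0.603  0.067]
```

```bash
python3 - <<'E'
from h import *
d=img('wrist','w9.png'); cropsave(d,180,150,150,200,3,'a.png')
d=img('scene','s9.png'); cropsave(d,190,150,100,100,4,'b.png')
A=cv2.imread('pics/a.png');B=cv2.imread('pics/b.png')
h=max(len(A),len(B));A=cv2.copyMakeBorder(A,0,h-len(A),0,0,0);B=cv2.copyMakeBorder(B,0,h-len(B),0,0,0)
cv2.imwrite('pics/c20.png',cv2.resize(np.hstack([A,B]),None,fx=.9,fy=.9))
E
```

```text
(no output)
```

View pics/c20.png

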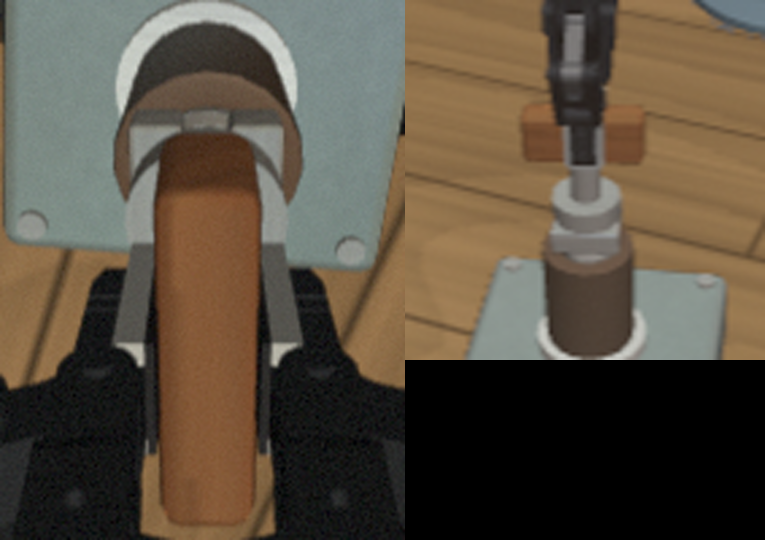

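Request:
{"method": "send_rows", "body": {"travel": [[0,0,0],[0,0,0],[0,0,0],[0,0,0]], "rotation": [[0,0,0.03],[0,0,0.06],[0,0,0.08],[0,0,0.08]], "fingers": [0.1,0.1,0.1,0.1]}}

```text
time_s: 19.3
ee_pos: [0.5971, 0.0399, 0.2056]
eef_rot: [[-0.244, 0.97, 0.001], [0.97, 0.244, -0.0], [-0.0, 0.001, -1.0]]
wrist_force: [3.7, 1.1, -6.9]
grip_width: 0.0173
```

```bash
python3 - <<'E'
from h import *
delta([.5965,.0395,.205],108)
print(np.round(readout.state()['ft_torque'],3))
E
```

```text
t 19.3 pos [0.5971 0.0399 0.2056] psi 104.13 delta [[-0.0003, -0.0007, 0.0006], [0.0006, 0.0004, -0.0676]] F [ 3.7  1.1 -6.9] w 0.0173 q [ -7.    8.6  98.3  -0.   73.  -21.1]
[ 0.417 -0.843  0.789]
```

Request:
{"method": "send_rows", "body": {"travel": [[0,0,0],[0,0,0],[0,0,0],[0,0,-0.005],[0,0,-0.015],[0,0,-0.03],[0,0,-0.05],[0,0,-0.06],[0,0,-0.06]], "rotation": [[0,0,-0.05],[0,0,-0.13],[0,0,-0.13],[0,0,-0.13],[0,0,-0.13],[0,0,-0.13],[0,0,-0.13],[0,0,-0.13],[0,0,-0.13]], "fingers": [0.1,0.1,0.1,0.1,0.1,0.1,0.1,0.1,0.1]}}

```text
time_s: 20.2
ee_pos: [0.5981, 0.0396, 0.2689]
eef_rot: [[-0.366, 0.93, 0.005], [0.93, 0.366, -0.001], [-0.003, 0.004, -1.0]]
wrist_force: [0.7, -0.4, -2.5]
grip_width: 0.0168
```

```bash
python3 - <<'E'
from h import *
delta([.449,.277,.265],128)
print(np.round(readout.state()['ft_torque'],3),np.round(readout.state()['eef_rot'],3))
d=img('wrist','w10.png'); np.savez('w10.npz',K=d['K'],T=d['T'],pixels=d['pixels'])
E
```

```text
t 20.2 pos [0.5981 0.0396 0.2689] psi 111.49 delta [[0.2755, -0.0518, 0.0029], [0.004, 0.0035, -0.2881]] F [ 0.7 -0.4 -2.5] w 0.0168 q [ -7.    5.5  95.   -0.   79.2 -28.5]
[0.033 0.008 0.004] [[-0.366  0.93   0.005]
 [ 0.93   0.366 -0.001]
 [-0.003  0.004 -1.   ]]
```

View pics/w10.png

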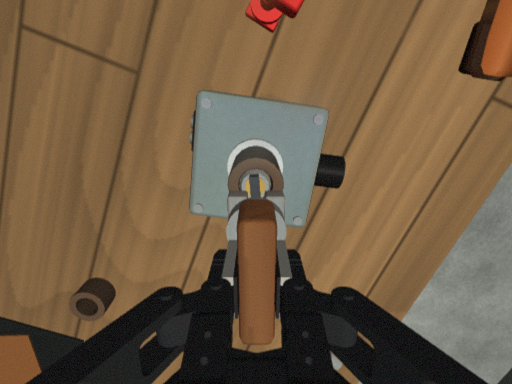

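Request:
{"method": "send_rows", "body": {"travel": [[0.03,-0.006,0],[0.065,-0.012,0],[0.1,-0.019,0],[0.135,-0.025,0],[0.17,-0.032,0.02],[0.205,-0.039,0.06],[0.24,-0.046,0.1],[0.265,-0.05,0.13],[0.2755,-0.0518,0.15],[0.2755,-0.0518,0.17],[0.2755,-0.0518,0.18],[0.2755,-0.0518,0.18]], "rotation": [[0.001,0,-0.04],[0.002,0.002,-0.1],[0.004,0.0035,-0.15],[0.004,0.0035,-0.2],[0.004,0.0035,-0.25],[0.004,0.0035,-0.288],[0.004,0.0035,-0.288],[0.004,0.0035,-0.288],[0.004,0.0035,-0.288],[0.004,0.0035,-0.288],[0.004,0.0035,-0.288],[0.004,0.0035,-0.288]], "fingers": [0.1,0.1,0.1,0.1,0.1,0.1,0.1,0.1,0.1,0.1,0.1,0.1]}}

```text
time_s: 21.45
ee_pos: [0.4463, 0.2764, 0.0836]
eef_rot: [[-0.616, 0.788, -0.009], [0.788, 0.616, -0.001], [0.005, -0.008, -1.0]]
wrist_force: [0.8, -0.8, -1.8]
grip_width: 0.0173
```

```bash
python3 - <<'E'
from h import *
delta([.449,.277,.0598],128)
print(np.round(readout.state()['eef_rot'],4))
d=img('wrist','w11.png'); np.savez('w11.npz',K=d['K'],T=d['T'],pixels=d['pixels'])
d=img('scene','s11.png'); np.savez('s11.npz',K=d['K'],T=d['T'],pixels=d['pixels'])
d=load('s11.npz');cropsave(d,200,190,90,90,6,'c21.png')
E
```

```text
t 21.45 pos [0.4463 0.2764 0.0836] psi 128.0 delta [[-0.0013, 0.0027, 0.0238], [-0.0076, -0.005, -0.0]] F [ 0.8 -0.8 -1.8] w 0.0173 q [ 19.3   8.5 112.6   0.2  59.4 -18.8]
[[-6.156e-01  7.880e-01 -9.000e-03]
 [ 7.880e-01  6.156e-01 -7.000e-04]
 [ 5.000e-03 -7.600e-03 -1.000e+00]]
```

View pics/s11.png

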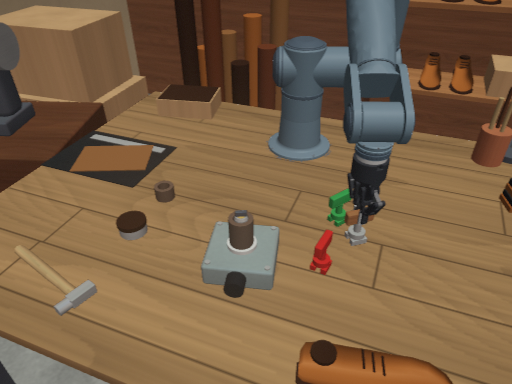

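View pics/c21.png

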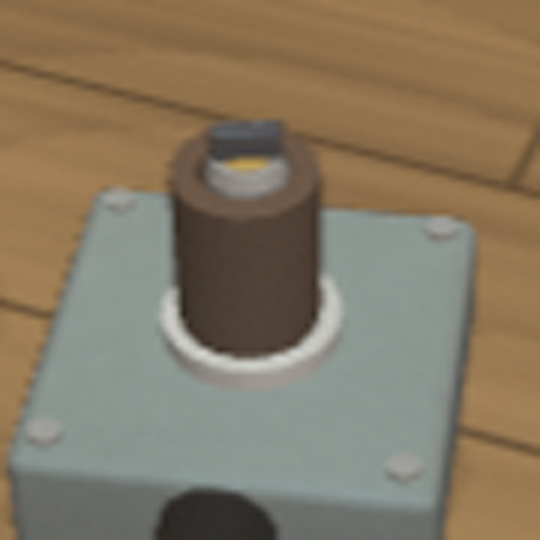

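View pics/w11.png

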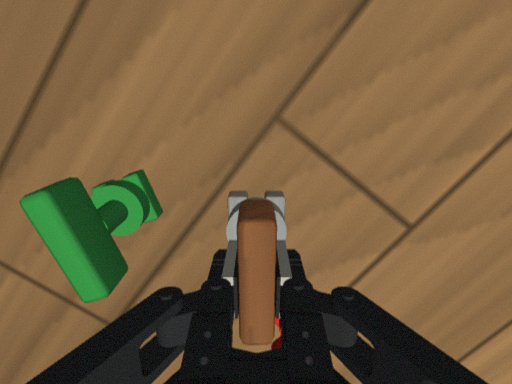

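Request:
{"method": "send_rows", "body": {"travel": [[0,0.002,0.008],[0,0.002,0.014],[0,0.002,0.019],[0,0.002,0.022],[0,0.002,0.0235],[0,0.002,0.0235]], "rotation": [[-0.005,-0.003,0],[-0.005,-0.003,0],[-0.005,-0.003,0],[-0.005,-0.003,0],[-0.005,-0.003,0],[-0.005,-0.003,0]], "fingers": [0.1,0.1,0.1,0.1,0.1,0.1]}}

```text
time_s: 22.15
ee_pos: [0.4491, 0.2783, 0.0618]
eef_rot: [[-0.616, 0.788, 0.0], [0.788, 0.616, 0.001], [0.001, 0.001, -1.0]]
wrist_force: [-0.6, 0.9, -3.0]
grip_width: 0.0173
```

```bash
python3 - <<'E'
from h import *
delta([.449,.277,.0598],128)
print(np.round(readout.state()['eef_rot'],4))
d=load('s11.npz')
a=ray(d,200+210/6,190+128/6,.156);b=ray(d,200+283/6,190+123/6,.156);print(a,b,np.degrees(np.arctan2(b[1]-a[1],b[0]-a[0])))
E
```

```text
t 22.15 pos [0.4491 0.2783 0.0618] psi 128.01 delta [[-0.001, -0.0009, 0.002], [0.0012, -0.0008, 0.0002]] F [-0.6  0.9 -3. ] w 0.0173 q [ 1.940e+01  1.080e+01  1.128e+02  1.000e-01  5.640e+01 -1.860e+01]
[[-6.158e-01  7.879e-01  5.000e-04]
 [ 7.879e-01  6.158e-01  1.400e-03]
 [ 8.000e-04  1.200e-03 -1.000e+00]]
[0.59961701 0.02991007 0.156     ] [0.58750729 0.05333593 0.156     ] 117.33617628761321
```

Request:
{"method": "send_rows", "body": {"travel": [[0,0,0.001],[0,0,0.002],[0,0,0.003],[0,0,0.003]], "rotation": [[0,0,0],[0,0,0],[0,0,0],[0,0,0]], "fingers": [0.1,0.1,0.1,0.1]}}

```text
time_s: 22.55
ee_pos: [0.4496, 0.2785, 0.0599]
eef_rot: [[-0.616, 0.788, 0.001], [0.788, 0.616, 0.002], [0.001, 0.002, -1.0]]
wrist_force: [-2.1, -1.6, 3.9]
grip_width: 0.0172
```

Request:
{"method": "send_rows", "body": {"travel": [[0,0,0],[0,0,0],[0,0,0],[0,0,0],[0,0,0],[0,0,-0.02],[0,0,-0.06],[0,0,-0.1],[0,0,-0.14],[0,0,-0.14],[0,0,-0.14]], "rotation": [[0,0,0],[0,0,0],[0,0,0],[0,0,0],[0,0,0],[0,0,0],[0,0,0],[0,0,0],[0,0,0],[0,0,0],[0,0,0]], "fingers": [0.4,0.6,0.7,0.7,0.7,0.7,0.7,0.7,0.7,0.7,0.7]}}

```text
time_s: 23.65
ee_pos: [0.4497, 0.2784, 0.2001]
eef_rot: [[-0.616, 0.788, 0.003], [0.788, 0.616, 0.002], [-0.0, 0.004, -1.0]]
wrist_force: [-0.0, -0.3, -0.1]
grip_width: 0.06
```

```bash
python3 - <<'E'
from h import *
delta([.449,.277,.2])
d=img('wrist','w12.png'); np.savez('w12.npz',K=d['K'],T=d['T'],pixels=d['pixels'])
p=readout.state()['ee_pos']; cropsave(d,180,100,160,140,4.5,'c22.png',keymodel(np.array(p[:2]),128))
d=img('scene','s12.png')
E
```

```text
t 23.65 pos [0.4497 0.2784 0.2001] psi 128.02 delta [[-0.0007, -0.0014, 0.0001]] F [-0.  -0.3 -0.1] w 0.06 q [ 1.940e+01 -6.000e-01  1.087e+02  1.000e-01  7.180e+01 -1.860e+01]
```

View pics/c22.png

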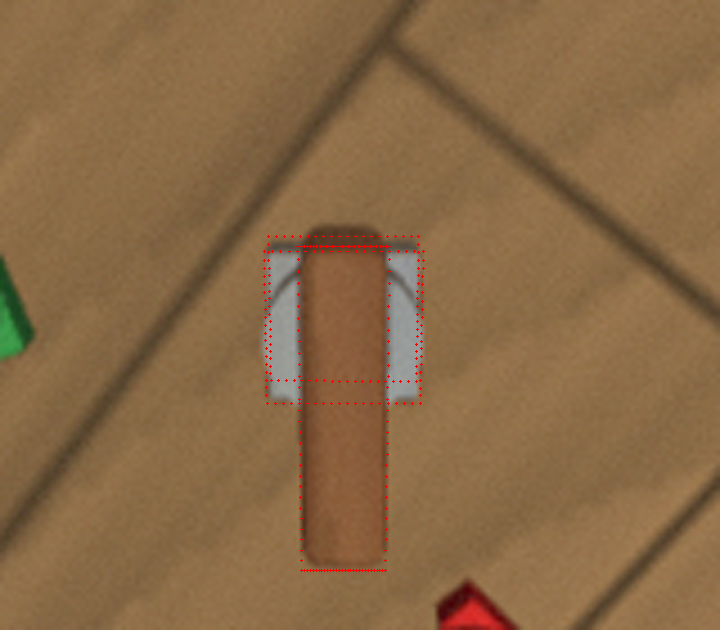

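View pics/s12.png

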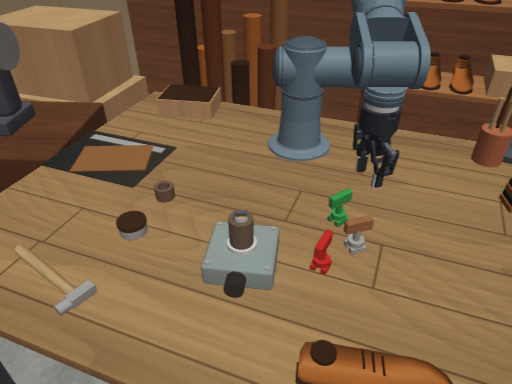

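The key stands upright where it started: the upright model outline matches it around (345, 330) in the crop. In the scene picture the sleeve sits on the flange at (241, 232), the bar head is turned crosswise, and the short sleeve at (165, 191) and the tin at (132, 225) haven't moved. The gripper is clear of everything.

```bash
python3 - <<'E'
from h import *
print(order.sign_off())
E
```

```text
the job is handed in; nothing more can be done
None
```

The tall sleeve is on the spindle and locked, and the T-key is back upright at its original spot. I handed the job in at about 24 s; no verdict is reported.

- **Sleeve:** I lowered it under control until it touched the flange. The tool height at contact was 0.1018 m, which is what a fully seated sleeve should give. In the last pictures it is still seated.
- **Lock:** I turned the key clockwise until the torque rose from about 0.1 to 0.8 N m at the stop. The bar ended near −63°, measured from the scene camera, against about −64° expected.
- **Key:** An upright model of the key drawn over the wrist picture matches it, and the gripper is clear with no contact force.
- **Bystanders:** The short sleeve, the tin and the red and green look-alikes appear unmoved in the final scene picture. I did not measure their positions again.
- **Disagreements:** The scene and top cameras put the spindle up to about 5 mm from the wrist-camera fit. I used the wrist values, and both the sleeve and the key fitted with them. While turning just short of the stop, the torque read 0.07 N m instead of the 0.12 expected, and a small side load built up on the wrist; both cleared once the key was lifted off.

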